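# Turn the drained soaking pot mouth-up, load it and close it

## Task

The steel soaking pot has drained mouth-down on the grey ribbed mat: turn it over and set it down, without dropping it or knocking it about, so that it stands mouth-up on the middle of the blue pad. Then put the blue clip inside the pot, and afterwards put the lid on the pot, fully seated. Leave the dropper bottle, the turquoise box and the dental models where they are.

Things in the scene. Friction and masses are not known exactly. Their poses are not given: they have to be found in the camera images.
- pot: Round straight steel pot, outside diameter 64 mm, 80 mm high, wall 3 mm (inside diameter 58 mm), bottom 4 mm thick, 0.16 kg. Origin: centre of the outside of its closed bottom; z points from the bottom out of the mouth (down at the start: it stands mouth-down on the grey mat). Laid gently on its side, it stays there and can be grasped anew.
- pot_mid (a point): Middle of the pot on its axis, 40 mm from the bottom.
- pot_rim (a point): Centre of the pot's mouth, on the axis in the plane of the rim, 80 mm from the bottom.
- blue_pad: Fixed flat blue pad, 140 x 140 x 3 mm, where the pot shall stand. Origin: centre of its underside, on the worktop; its top is at z = 3 mm.
- drain_mat: Fixed flat grey mat with dark ribs (drawn only), 140 x 140 x 3 mm, on which the pot stands mouth-down at the start. Origin: centre of its underside.
- white_board: Fixed flat white board, 190 (x) x 120 (y) x 3 mm, on which the lid and the clip lie at the start. Origin: centre of its underside.
- lid: Lid: steel disc 70 mm across, 4 mm thick, below it a tapered grey plug (6 mm high, 47 mm across at its foot, 53 mm at the disc) that enters the pot's mouth, a black knob on top. Origin: centre of the plug's underside, on which it lies; z up through the knob. Seated, its origin lies 74 mm above the pot's bottom and the disc on the rim.
- lid_knob (a point): Middle of the lid's black knob, 18 mm in diameter and 20 mm high, 24 mm above the lid's origin; the knob spans 14 to 34 mm above it.
- clip: Blue plastic bar-shaped clip lying flat on the white board, 16 (x) x 52 (y, its length) x 8 (z) mm. Origin: centre of its underside. It passes the pot's mouth easily only when tilted with one end first.
- dropper: Brown dropper bottle, 33 mm across, 102 mm high, a bystander. Origin: centre of its underside.
- retainer_box: Turquoise retainer box, 42 x 64 x 33 mm, a bystander. Origin: centre of its underside.
- study_model_a: Dental model with pink gums, 52 x 62 x 33 mm, a bystander. Origin: centre of its underside.
Not all that is in view belongs to the job. What is shaped like the pot but brown or yellow is not meant.

How it is judged (in metres and radians):
On the way, in this order (a step that is already met when the one before it is completed fails the run):
1. the pot stands mouth-up on the blue pad, let go (angle between pot's own z axis and vertical below 0.06 rad and height (world z) of pot_rim between 0.079 and 0.087 m and horizontal distance between pot and blue_pad below 0.035 m and contact force between the fingers and pot below 0.1 N and linear speed of pot below 0.02 m/s), for 0.2 s.
2. the clip lies inside the standing pot, let go, and the lid is not yet on (angle between pot's own z axis and vertical below 0.06 rad and height (world z) of pot_rim between 0.079 and 0.087 m and horizontal distance between pot and blue_pad below 0.035 m and horizontal distance between clip and pot below 0.032 m and z of clip in the frame of pot between 0 and 0.072 m and contact force between the fingers and clip below 0.1 N and distance between lid and pot_rim above 0.04 m), for 0.1 s.
At the end, for the whole second after the job is handed in: Pot mouth-up on the blue pad (upright within 0.06 rad, rim 79 to 87 mm above the worktop, within 35 mm of the pad's centre), clip inside, lid seated (centred within 6 mm, its origin 70 to 76.8 mm above the pot's bottom, level within 0.08 rad); all at rest (angle between pot's own z axis and vertical below 0.06 rad and height (world z) of pot_rim between 0.079 and 0.087 m and horizontal distance between pot and blue_pad below 0.035 m and horizontal distance between clip and pot below 0.032 m and z of clip in the frame of pot between 0 and 0.072 m and horizontal distance between lid and pot_rim below 0.006 m and z of lid in the frame of pot between 0.07 and 0.0768 m and angle between lid's own z axis and vertical below 0.08 rad and linear speed of each of pot, clip, lid below 0.02 m/s); the robot touches nothing.
It fails at once if the pot is dropped or knocked about (faster than 0.6 m/s while the fingers do not hold it) (linear speed of pot above 0.6 m/s and contact force between the fingers and pot below 0.1 N).
It fails at once if the dropper bottle is moved more than 30 mm (distance of dropper from where it was at the start of the episode above 0.03 m).
It fails at once if the turquoise box is moved more than 30 mm (distance of retainer_box from where it was at the start of the episode above 0.03 m).
It fails at once if the dental model is moved more than 30 mm (distance of study_model_a from where it was at the start of the episode above 0.03 m).
It also fails if it takes over 72 s, if anything falls off the work surface, if the arm or the gripper's body presses on something with over 40 N, if the wrist force passes 120 N, or if a joint passes its speed limit or range.

## Robot

A 7-joint arm with a two-finger parallel gripper is mounted at the origin on a cart in front of the work surface, level with it; the furniture and walls round the work are solid. World frame = base frame: x ahead of the robot, y to its left, z up, the work surface at z = 0. Lengths are in mm, angles in rad, forces in N, time in s.
With the tool pointing down it reaches from about 400 to 875 mm from the base axis. Payload 6.5 kg.
Tool frame: the origin (TCP) lies on the centre line of the jaws, within the pads' length; the fingertips stand bot.tips_ahead ahead of it and the grasp point (between the pads) lies 11 mm behind it (bot.tips_ahead is the distance from the TCP to the fingertips, in mm); z points along the fingers, y is the line along which they close (so a half turn about z gives the same grasp; the last joint's range is limited). The gripper opens to 85 mm and grips with 20 to 120 N. Pads are 22 mm wide; open, the fingers measure 114 mm over their backs; the gripper's body (76 mm by 85 mm) begins 54 mm behind the grasp point. The pads swing forward as they close: fully open they stand 13 mm farther back than shut.
Start: joints at [-1.298, 0.536, -0.004, 1.538, 0.003, 1.067, -0.071], TCP at [216.026, 613.044, 239.29] pointing down, gripper open.
Joint ranges: [-2.7, 2.7], [-0.37, 2.16], [-1.27, 1.26], [0.24, 2.4], [-1.31, 4.45], [0.19, 1.91], [-2.76, 2.76]. Speed limits (rad/s): [2.39, 2.39, 3.14, 3.14, 3.14, 3.14, 3.14].

## Interface

Orientations are given as a 3x3 rotation matrix whose columns are the frame's x, y, z axes.
In Python, from plant import bot gives the robot as it stands.
- The arm moves only by the tool arm_command, never from a script. Its argument "plan" is a list of rows, each an object with "turn": the turn, a rotation vector about the tool's x, y, z in units of 4 degrees (1.0 is 4 degrees), a list of three; "offset": the shift along the tool's x, y, z in units of 0.025 m (1.0 is 0.025 m), a list of three; "grip": the opening, from 0 (shut) to 1 (fully open). A call has 1 to 8 rows; each row shifts and turns the commanded pose from where the row before left it, along the tool's axes as they then stand; what a row does not reach is not made up. A row lasts 1/12 s, in which the tool goes at most 41.7 mm and 7.16 degrees, less where a joint would pass 70% of its speed; a pose out of reach is approached as far as the arm can. A call with a number of a shift or a turn outside -1 to 1 is refused whole. A call with a gripper value outside its range is refused whole. The fingers move at their own pace and stop on an object; "grip_force" is the grip in N (left out, the last holds). Time passes only in rows, so rows that do not move let the fingers close. It gives the time, the measured TCP pose, the force, the opening and the grip force at its end, in the units of the state.
- bot.get_obs(): the state, without advancing time (a new reading comes with each control period).
- bot.capture(name): name is "scene" or "side" or "wrist"; returns (picture, depth): 384x512x3 uint8, red, green, blue; 384x512 float32, mm along the optical axis (not along the pixel's ray), 0 where there is no reading.
- bot.camera_info(name): a dict with "vfov" (degrees; the focal length in pixels is half the picture's height over the tangent of half this angle, whatever the lens; pixels are square), "cx", "cy" (the principal point, pixels), "view" (4x4, takes a point from world to camera coordinates). Camera axes: x right, y down, z forward; pixel columns grow to the right and rows downward; lengths in mm; the calibration is good to about 2 mm. A picture is of the moment at which its call begins: read the wrist's pose just before it. camera_info takes no time and is no camera call; for the wrist camera it gives the pose at the moment of the call.
- bot.finish_job(): hands the job in; it is judged then, once.
Trained networks look in the newest picture that a camera, given by its name, has taken for a name from the list of things; names that differ only in an ending like _2 or _b are one class to them, and where a whole thing is asked for, a point or a joint stands for the part that bears it (a point fixed in the world has none). Each returns a list of dicts, best first, with "score" (0 to 1); they miss things now and then, are a little off and sometimes report something else, mostly with a low value. They report only what shows in the picture. A call takes as long as a camera call. They do not tell look-alikes from the thing itself.
- bot.spot_in(camera, query): "point" ([x, y, z] in mm, in world coordinates, good to about 4 mm: the middle of the surface that is visible of it).
- bot.regions_of(camera, query): "pixels" (384x512 bool, what is visible of it).
The state is a dict: "clock": time; "qpos": joint angles; "joint_vel": joint speeds; "tau": joint torques, N m; "tool_pos": TCP position; "eef_rot": TCP orientation; "ft_force": force on the tool from outside, world axes, zero at the start; "torque": the same for the moment, N m; "finger_gap": opening from 0.0 (shut) to 1.0 (fully open); "grip_force": force on a finger pad.
Only numpy, scipy, OpenCV 4.12 (cv2) and the standard library are available. Lean on these libraries where they do the work, as an engineer would, in place of code of your own. Each camera call takes 0.05 s, during which the arm holds its last target. There are 200 camera calls.

## Working session

There is one attempt and no reset: what is moved stays moved. The work goes in short steps, Python scripts to look and compute and a tool call to move; the robot and the scene stay as the last step left them, time stands still between calls to the robot, and variables do not carry over. Pictures are saved under pics/ and viewed, at most 10 in all, crops included, and the job is handed in when it is done.

Besides the shell and the picture viewer there is one more tool, called after "Emit:" in YAML: its name, and indented under it one key for each argument. arm_command: Moves the arm, as the interface text tells. Shifts and turns lie within -1 to 1; 1 stands for 0.025 m of shift or 4 degrees of turn. Its arguments: {"type":"object","properties":{"plan":{"type":"array","items":{"type":"object","properties":{"turn":{"type":"array","items":{"type":"number"}},"offset":{"type":"array","items":{"type":"number"}},"grip":{"type":"number"}}}},"grip_force":{"type":"number"}},"required":["plan"]}

```bash
ls; mkdir -p pics
cat > h.py <<'E'
import numpy as np, cv2
from plant import bot
def shot(cam,name=None):
    ci=bot.camera_info(cam); im,d=bot.capture(cam)
    if name: cv2.imwrite('pics/'+name+'.png',im[:,:,::-1])
    return ci,im,d
def world(ci,d):
    f=192/np.tan(np.radians(ci['vfov'])/2); v,u=np.mgrid[:384,:512]
    P=np.stack([(u-ci['cx'])/f*d,(v-ci['cy'])/f*d,d,np.ones_like(d)],-1)
    return (P@np.linalg.inv(np.array(ci['view'])).T)[...,:3]
E
python3 - <<'E'
from h import *
np.set_printoptions(precision=1,suppress=True)
o=bot.get_obs();print(bot.tips_ahead,o['clock'],o['tool_pos'],o['eef_rot'])
ims=[]
for c in ['scene','side']:
    ci,im,d=shot(c); ims.append(im); print(c,np.linalg.inv(np.array(ci['view']))[:3,3],ci['vfov'])
    W=world(ci,d)
    for q in ['pot','blue_pad','drain_mat','white_board','lid','lid_knob','clip','dropper','retainer_box','study_model_a']:
        for r in bot.spot_in(c,q)[:3]: print(' ',q,round(r['score'],2),np.array(r['point']))
cv2.imwrite('pics/a.png',cv2.resize(np.vstack(ims),(800,1200))[:600,:,::-1]);cv2.imwrite('pics/b.png',cv2.resize(ims[1],(800,600))[:,:,::-1])
print(bot.get_obs()['clock'])
E
```

```text
pics
8.0 0.0 [215.8 612.5 238.4] [[-0.9  0.3 -0. ]
 [ 0.3  0.9 -0. ]
 [-0.  -0.  -1. ]]
scene [-420.4 -399.1 1163.7] 42.39056769024019
  pot 0.81 [382.1  77.9  66.9]
  pot 0.56 [464.8 243.1  74.3]
  pot 0.56 [465.6 358.1  74.6]
  blue_pad 0.64 [515.6 -44.4   9.7]
  white_board 0.97 [ 464.1 -257.1    4.7]
  lid 0.79 [ 526.2 -261.6   15.5]
  lid 0.61 [484.5 215.3   3.5]
  lid_knob 0.94 [ 523.  -260.8   21.2]
  dropper 0.69 [675.9  -0.2  56.3]
  retainer_box 0.48 [662.2 145.3  32.2]
  study_model_a 0.78 [ 664.  -283.7   12.7]
side [ 325.1 1281.2  695.2] 45.87443662839683
  pot 0.96 [463.3 410.9  68.5]
  pot 0.92 [474.3 267.8  68.9]
  pot 0.9 [402.5 493.9  60.3]
  blue_pad 0.91 [515.2 -35.2   3.7]
  drain_mat 0.71 [474.1 273.7  67.3]
  drain_mat 0.65 [530.7 249.    0. ]
  white_board 0.76 [ 472.4 -238.3    2.8]
  clip 0.43 [ 445.3 -225.5   10.1]
  clip 0.17 [475.6 270.4  62.8]
  dropper 0.79 [681.7  14.1  42.8]
  dropper 0.5 [668.4 169.   29.5]
  retainer_box 0.57 [669.5 168.3  28.9]
  study_model_a 0.61 [ 676.  -267.8   12.3]
1.1
```

View pics/a.png

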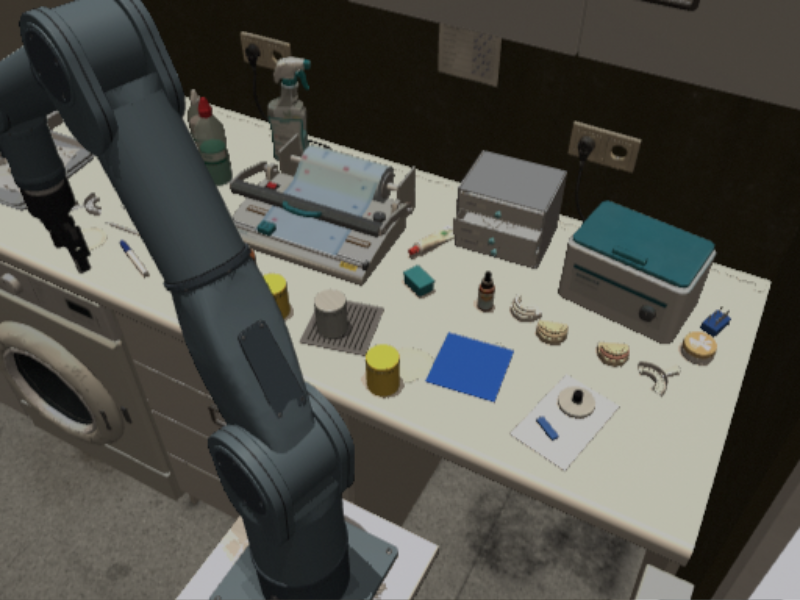

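View pics/b.png

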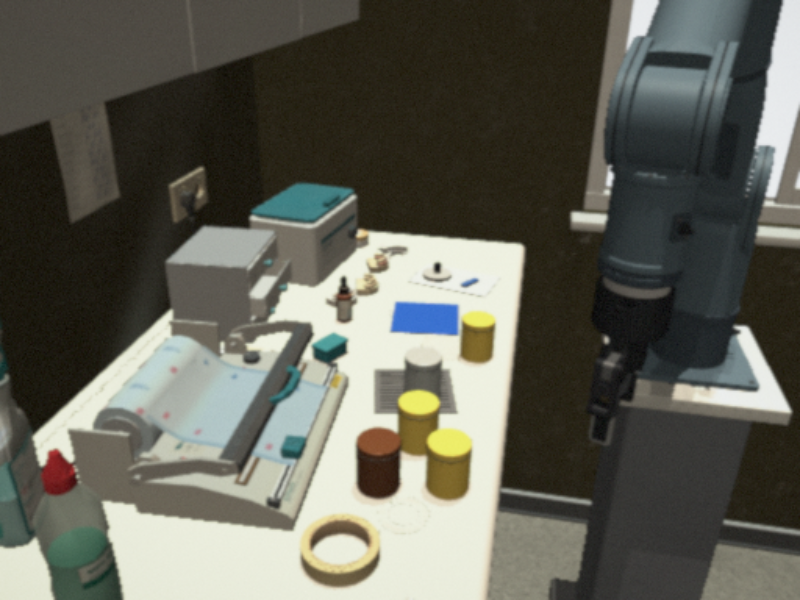

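The steel pot is at about (332,313) in the scene view and (423,372) in the side view. Yellow and brown look-alikes stand around it. The pad is at (470,366), the lid at (577,400) and the clip at (547,428) in the scene view. Next I'll measure these from depth.

```bash
cat > m.py <<'E'
from h import *
np.set_printoptions(precision=1,suppress=True)
def circ(p):
    A=np.c_[2*p,np.ones(len(p))]; s=np.linalg.lstsq(A,(p**2).sum(1),rcond=None)[0]; return s[:2],np.sqrt(s[2]+s[:2]@s[:2])
E
python3 - <<'E'
from m import *
o=bot.get_obs();print(o['qpos'],o['tool_pos'])
for c in ['scene','side']:
    ci,im,d=shot(c); W=world(ci,d); h=cv2.cvtColor(im,cv2.COLOR_RGB2HSV).astype(int)
    H,S,V=h[...,0],h[...,1],h[...,2]; ok=d>0
    x,y,z=W[...,0],W[...,1],W[...,2]
    t=ok&(z<3)&(abs(x-560)<40)&(abs(y-100)<40); print(c,'table z',np.median(z[ok&(abs(x-600)<30)&(abs(y-80)<30)]))
    m=ok&(abs(x-475)<60)&(abs(y-250)<55)&(z>76)&(z<92)
    P=W[m][:,:2]; b=cv2.minEnclosingCircle(P.astype(np.float32)); print(' pot top',m.sum(),np.median(W[m][:,2]),P.min(0),P.max(0),(P.min(0)+P.max(0))/2,b)
    m=ok&(abs(x-475)<60)&(abs(y-250)<55)&(z>15)&(z<70); print(' pot side fit',circ(W[m][:,:2]),m.sum())
    m=ok&(H>95)&(H<130)&(S>140)&(abs(x-518)<110)&(abs(y+40)<110); r=cv2.minAreaRect(W[m][:,:2].astype(np.float32)); print(' pad',m.sum(),r,np.median(W[m][:,2]))
    m=ok&(H>95)&(H<130)&(S>110)&(abs(x-450)<60)&(abs(y+230)<60); r=cv2.minAreaRect(W[m][:,:2].astype(np.float32)); print(' clip',m.sum(),r,W[m].mean(0),np.median(z[m]))
    m=ok&(V<70)&(abs(x-525)<30)&(abs(y+262)<30)&(z>15); print(' knob',m.sum(),W[m].mean(0) if m.any() else 0,W[m].min(0),W[m].max(0))
    # all tall things nearby
    m=(ok&(z>45)&(z<120)&(x>370)&(x<720)&(y>-330)&(y<450)).astype(np.uint8)
    n,l,st,ce=cv2.connectedComponentsWithStats(m)
    for i in range(1,n):
        if st[i,4]>40: Q=W[l==i]; print('  blob',Q.min(0),Q.max(0))
E
```

```text
[-1.3  0.5 -0.   1.5  0.   1.1 -0.1] [216.  613.1 239.3]
scene table z 1.229980568799533
 pot top 261 84.57863232589102 [445.5 218.6] [513.1 280.2] [479.3 249.4] ((479.13653564453125, 248.51307678222656), 36.01441192626953)
 pot side fit (array([478. , 249.8]), np.float64(29.770501453410084)) 234
 pad 1496 ((518.6769409179688, -43.286102294921875), (140.3865203857422, 138.07394409179688), 7.464161396026611) 5.10790540637629
 clip 69 ((444.2933044433594, -233.5616455078125), (49.582313537597656, 13.694247245788574), 55.272499084472656) [ 444.1 -233.5   12.3] 12.848085292429914
 knob 43 [ 524.8 -259.    31.6] [ 518.4 -267.9   15.3] [ 535.6 -250.9   43.3]
  blob [616.1 244.6  45. ] [719.8 450.  120. ]
  blob [667.  -16.6  45.2] [696.6  15.7 103.4]
  blob [441.8 349.2  46.4] [498.7 409.8  86.8]
  blob [444.8 217.2  45.2] [513.1 280.2  92.9]
  blob [370.1  53.8  45. ] [435.4 118.3  88.7]
side table z 0.38873312383532266
 pot top 278 83.0722748933901 [445.6 219.9] [508.9 285.6] [477.2 252.7] ((478.197021484375, 253.08200073242188), 33.35563659667969)
 pot side fit (array([477.3, 251.5]), np.float64(30.904840196712826)) 334
 pad 711 ((519.5364379882812, -40.62700653076172), (129.299560546875, 141.61534118652344), 6.979267597198486) 3.573151278016212
 clip 11 ((445.22003173828125, -225.1255645751953), (38.86613082885742, 8.922791481018066), 57.15807342529297) [ 443.6 -225.7   10.9] 11.463314643099011
 knob 10 [ 524.6 -250.7   29.5] [ 522.1 -255.8   21.4] [ 527.1 -245.8   38.1]
  blob [669.   -4.7  45.1] [697.9  21.2 101.2]
  blob [370.1  53.9  45. ] [430.2 122.7  84.3]
  blob [694.  246.8 101.4] [719.9 299.1 119.9]
  blob [618.  244.9  45.1] [691.6 449.8 120. ]
  blob [445.2 219.9  45.3] [508.9 286.3  86.2]
  blob [430.8 353.5  45.1] [494.3 418.8  83.7]
```

```bash
cat >> m.py <<'E'
from scipy.spatial.transform import Rotation as R
def frame(zd,yd):
    z=np.array(zd,float);z/=np.linalg.norm(z);y=np.array(yd,float);y-=z*(y@z);y/=np.linalg.norm(y);return np.c_[np.cross(y,z),y,z]
def go(tcp,Rt,o=None):
    o=o or bot.get_obs(); Rc=np.array(o['eef_rot']); p=np.array(o['tool_pos'])
    t=R.from_matrix(Rc.T@Rt).as_rotvec(degrees=True)/4; d=np.array(tcp)-p
    with np.printoptions(precision=2,suppress=True): print('clock %.2f'%o['clock'],'q',np.array(o['qpos']),'TCP',p,'z',Rc[:,2],'y',Rc[:,1],'F',np.array(o['ft_force']),'gap',o['finger_gap'],'gf',o['grip_force'],'\n turn',t,'| offset if first',Rc.T@d/25,'| offset after turn',Rt.T@d/25)
E
python3 - <<'E'
from m import *
go([478,251,200],frame([0,0,-1],[478,251,0]))
E
```

```text
clock 1.20 q [-1.3   0.54 -0.    1.54  0.    1.07 -0.07] TCP [216.01 613.05 239.28] z [ 0. -0. -1.] y [ 0.33  0.94 -0.  ] F [ 0.23  0.39 -0.51] gap 0.9972970751885897 gf 0.0 
 turn [-0.    0.   10.72] | offset if first [-14.7  -10.18   1.57] | offset after turn [-17.69   2.55   1.57]
```

Emit:
arm_command:
  plan:
    - {"offset":[-0.92,-0.636,0],"turn":[0,0,0],"grip":1}
    - {"offset":[-0.92,-0.636,0],"turn":[0,0,0],"grip":1}
    - {"offset":[-0.92,-0.636,0],"turn":[0,0,0],"grip":1}
    - {"offset":[-0.92,-0.636,0],"turn":[0,0,0],"grip":1}
    - {"offset":[-0.92,-0.636,0],"turn":[0,0,0],"grip":1}
    - {"offset":[-0.92,-0.636,0],"turn":[0,0,0],"grip":1}
    - {"offset":[-0.92,-0.636,0],"turn":[0,0,0],"grip":1}
    - {"offset":[-0.92,-0.636,0],"turn":[0,0,0],"grip":1}

```text
clock: 1.87
tool_pos: [348.0, 430.8, 239.5]
eef_rot: [[-0.943, 0.332, 0.0], [0.332, 0.943, 0.0], [-0.0, 0.0, -1.0]]
ft_force: [0.7, 0.3, 0.1]
finger_gap: 0.998
grip_force: 0.0
```

Emit:
arm_command:
  plan:
    - {"offset":[-0.92,-0.636,0],"turn":[0,0,0],"grip":1}
    - {"offset":[-0.92,-0.636,0],"turn":[0,0,0],"grip":1}
    - {"offset":[-0.92,-0.636,0],"turn":[0,0,0],"grip":1}
    - {"offset":[-0.92,-0.636,0],"turn":[0,0,0],"grip":1}
    - {"offset":[-0.92,-0.636,0],"turn":[0,0,0],"grip":1}
    - {"offset":[-0.92,-0.636,0],"turn":[0,0,0],"grip":1}
    - {"offset":[-0.92,-0.636,0],"turn":[0,0,0],"grip":1}
    - {"offset":[-0.92,-0.636,0],"turn":[0,0,0],"grip":1}

```text
clock: 2.53
tool_pos: [479.3, 249.7, 239.5]
eef_rot: [[-0.943, 0.332, 0.0], [0.332, 0.943, 0.0], [-0.0, 0.0, -1.0]]
ft_force: [0.2, -0.0, -0.6]
finger_gap: 1.002
grip_force: 0.0
```

Emit:
arm_command:
  plan:
    - {"offset":[0,0,0],"turn":[0,0,1],"grip":1}
    - {"offset":[0,0,0],"turn":[0,0,1],"grip":1}
    - {"offset":[0,0,0],"turn":[0,0,1],"grip":1}
    - {"offset":[0,0,0],"turn":[0,0,1],"grip":1}
    - {"offset":[0,0,0],"turn":[0,0,1],"grip":1}
    - {"offset":[0,0,0],"turn":[0,0,1],"grip":1}
    - {"offset":[0,0,0],"turn":[0,0,1],"grip":1}
    - {"offset":[0,0,0],"turn":[0,0,1],"grip":1}

```text
clock: 3.2
tool_pos: [478.6, 250.9, 239.4]
eef_rot: [[-0.621, 0.784, 0.0], [0.784, 0.621, 0.0], [0.0, 0.0, -1.0]]
ft_force: [0.2, 0.3, -0.1]
finger_gap: 0.997
grip_force: 0.0
```

Emit:
arm_command:
  plan:
    - {"offset":[0,0,0],"turn":[0,0,1],"grip":1}
    - {"offset":[0,0,0],"turn":[0,0,1],"grip":1}
    - {"offset":[0,0,0],"turn":[0,0,0.7],"grip":1}
    - {"offset":[0,0,0],"turn":[0,0,0],"grip":1}

```text
clock: 3.53
tool_pos: [478.6, 250.9, 239.4]
eef_rot: [[-0.465, 0.885, 0.0], [0.885, 0.465, 0.0], [-0.0, 0.0, -1.0]]
ft_force: [-0.1, -0.2, 0.3]
finger_gap: 0.994
grip_force: 0.0
```

Run:
```python
from m import *
go([478,251,200],frame([0,0,-1],[478,251,0]))
ci,im,d=shot('wrist','w1'); W=world(ci,d); x,y,z=W[...,0],W[...,1],W[...,2]
m=(d>0)&(z>76)&(z<92)&(abs(x-478)<50)&(abs(y-251)<50)
P=W[m][:,:2]; print(m.sum(),P.min(0),P.max(0),cv2.minEnclosingCircle(P.astype(np.float32)),np.median(z[m]))
```

```text
clock 3.53 q [-0.78  0.35  0.27  1.84 -0.11  0.96  0.02] TCP [478.56 250.94 239.4 ] z [ 0.  0. -1.] y [0.89 0.46 0.  ] F [-0.08 -0.16  0.29] gap 0.994370147905823 gf 0.0 
 turn [0. 0. 0.] | offset if first [ 0.01 -0.02  1.58] | offset after turn [ 0.01 -0.02  1.58]
2505 [446.2 220.6] [509.3 284.1] ((477.9100646972656, 252.37814331054688), 31.90229606628418) 83.74866754381742
```

View pics/w1.png

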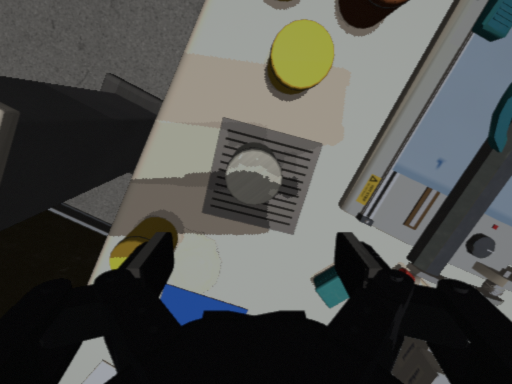

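The wrist view shows the steel pot at (253,177) on the ribbed mat. Its fitted top circle has radius 31.9, which matches the given size. Next I tilt the tool back 24°.

Emit:
arm_command:
  plan:
    - {"offset":[0,0,0],"turn":[0,-1,0],"grip":1}
    - {"offset":[0,0,0],"turn":[0,-1,0],"grip":1}
    - {"offset":[0,0,0],"turn":[0,-1,0],"grip":1}
    - {"offset":[0,0,0],"turn":[0,-1,0],"grip":1}
    - {"offset":[0,0,0],"turn":[0,-1,0],"grip":1}
    - {"offset":[0,0,0],"turn":[0,-1,0],"grip":1}
    - {"offset":[0,0,0],"turn":[0,0,0],"grip":1}

```text
clock: 4.17
tool_pos: [476.7, 254.1, 238.1]
eef_rot: [[-0.433, 0.881, 0.191], [0.804, 0.473, -0.361], [-0.408, -0.002, -0.913]]
ft_force: [0.1, 0.9, -0.4]
finger_gap: 1.001
grip_force: 0.0
```

```bash
cat >> m.py <<'E'
def tool(az,deg):  # tool axis: tilted by deg from down toward e (tangential, az+90)
    a=np.radians(az);r=np.array([np.cos(a),np.sin(a),0]);e=np.array([-r[1],r[0],0]);g=np.radians(deg)
    return frame(np.sin(g)*e-np.cos(g)*np.array([0,0,1]),r)
def goal(g,Rt,back=0): # tcp for grasp point g
    return np.array(g)+(11-back)*Rt[:,2]
E
python3 - <<'E'
from m import *
Rt=tool(27.7,-24)
print('cam in tool',Rt.T@(np.linalg.inv(np.array(bot.camera_info('wrist')['view']))[:3,3]-bot.get_obs()['tool_pos']))
for b in (120,0): go(goal([477.9,251.9,50],Rt,b),Rt)
E
```

```text
cam in tool [  68.8   -0.2 -135.7]
clock 4.17 q [-1.11  0.43  0.38  1.84  0.29  1.03 -0.42] TCP [476.74 254.05 238.08] z [ 0.19 -0.36 -0.91] y [ 0.88  0.47 -0.  ] F [ 0.13  0.93 -0.42] gap 1.0008890982820484 gf 0.0 
 turn [0.02 0.02 0.14] | offset if first [2.97 0.02 2.55] | offset after turn [2.97 0.   2.55]
clock 4.17 q [-1.11  0.43  0.38  1.84  0.29  1.03 -0.42] TCP [476.74 254.05 238.08] z [ 0.19 -0.36 -0.91] y [ 0.88  0.47 -0.  ] F [ 0.13  0.93 -0.42] gap 1.0008890982820484 gf 0.0 
 turn [0.02 0.02 0.14] | offset if first [2.98 0.02 7.35] | offset after turn [2.97 0.   7.35]
```

Emit:
arm_command:
  plan:
    - {"offset":[1,0,0.5],"turn":[0,0,0.14],"grip":1}
    - {"offset":[1,0,0.6],"turn":[0,0,0],"grip":1}
    - {"offset":[0.97,0,0.6],"turn":[0,0,0],"grip":1}
    - {"offset":[0,0,0.85],"turn":[0,0,0],"grip":1}
    - {"offset":[0,0,0],"turn":[0,0,0],"grip":1}

```text
clock: 4.58
tool_pos: [458.1, 285.8, 147.9]
eef_rot: [[-0.42, 0.889, 0.185], [0.811, 0.459, -0.363], [-0.408, -0.002, -0.913]]
ft_force: [-0.2, -1.9, 0.8]
finger_gap: 0.999
grip_force: 0.0
```

Emit:
arm_command:
  plan:
    - {"offset":[0,0,0.8],"turn":[0,0,0],"grip":1}
    - {"offset":[0,0,0.8],"turn":[0,0,0],"grip":1}
    - {"offset":[0,0,0.8],"turn":[0,0,0],"grip":1}
    - {"offset":[0,0,0.8],"turn":[0,0,0],"grip":1}
    - {"offset":[0,0,0.8],"turn":[0,0,0],"grip":1}
    - {"offset":[0,0,0.8],"turn":[0,0,0],"grip":1}
    - {"offset":[0,0,0],"turn":[0,0,0],"grip":1}

```text
clock: 5.17
tool_pos: [482.4, 241.3, 40.2]
eef_rot: [[-0.415, 0.89, 0.186], [0.813, 0.455, -0.363], [-0.408, 0.001, -0.913]]
ft_force: [-0.9, -1.1, 0.4]
finger_gap: 0.998
grip_force: 0.0
```

Run:
```python
from m import *
Rt=tool(27.7,-24)
go(goal([477.9,251.9,50],Rt,0),Rt)
```

```text
clock 5.17 q [-1.05  0.76  0.35  1.92  0.27  0.64 -0.54] TCP [482.44 241.29  40.24] z [ 0.19 -0.36 -0.91] y [0.89 0.46 0.  ] F [-0.93 -1.1   0.35] gap 0.9980741633447076 gf 0.0 
 turn [-0.06  0.03 -0.15] | offset if first [ 0.26  0.03 -0.1 ] | offset after turn [ 0.26  0.04 -0.1 ]
```

Emit:
arm_command:
  plan:
    - {"offset":[0.25,0,0],"turn":[0,0,0],"grip":1}
    - {"offset":[0,0,0],"turn":[0,0,0],"grip":0.5}
    - {"offset":[0,0,0],"turn":[0,0,0],"grip":0.5}
    - {"offset":[0,0,0],"turn":[0,0,0],"grip":0.5}
    - {"offset":[0,0,0],"turn":[0,0,0],"grip":0.5}
    - {"offset":[0,0,0],"turn":[0,0,0],"grip":0.5}
  grip_force: 60

```text
clock: 5.67
tool_pos: [479.8, 251.8, 40.3]
eef_rot: [[-0.418, 0.888, 0.191], [0.813, 0.46, -0.358], [-0.405, 0.006, -0.914]]
ft_force: [-3.8, 0.3, 7.8]
finger_gap: 0.727
grip_force: 64.3
```

Emit:
arm_command:
  plan:
    - {"offset":[-0.2,0,-0.45],"turn":[0,0,0],"grip":0.5}
    - {"offset":[-0.4,0,-0.9],"turn":[0,0,0],"grip":0.5}
    - {"offset":[-0.4,0,-0.9],"turn":[0,0,0],"grip":0.5}
    - {"offset":[-0.4,0,-0.9],"turn":[0,0,0],"grip":0.5}
    - {"offset":[-0.4,0,-0.9],"turn":[0,0,0],"grip":0.5}
    - {"offset":[-0.4,0,-0.9],"turn":[0,0,0],"grip":0.5}
    - {"offset":[-0.4,0,-0.9],"turn":[0,0,0],"grip":0.5}
    - {"offset":[0,0,0],"turn":[0,0,0],"grip":0.5}

```text
clock: 6.33
tool_pos: [481.3, 251.2, 204.3]
eef_rot: [[-0.415, 0.889, 0.195], [0.815, 0.458, -0.354], [-0.404, 0.012, -0.915]]
ft_force: [0.7, 0.4, -0.9]
finger_gap: 0.721
grip_force: 65.8
```

Run:
```python
from m import *
Rt=tool(10,-24)
go(goal([519,-42,200],Rt,0),Rt)
```

```text
clock 6.33 q [-1.09  0.48  0.38  1.86  0.29  0.95 -0.45] TCP [481.26 251.2  204.34] z [ 0.19 -0.35 -0.91] y [0.89 0.46 0.01] F [ 0.74  0.37 -0.88] gap 0.7210364267953819 gf 65.83096983158612 
 turn [ 1.9  -0.07  3.88] | offset if first [-10.11  -4.09   5.04] | offset after turn [-10.72  -0.55   5.4 ]
```

Emit:
arm_command:
  plan:
    - {"offset":[-0.42,-0.17,0.21],"turn":[0,0,0],"grip":0.5}
    - {"offset":[-0.84,-0.34,0.42],"turn":[0,0,0],"grip":0.5}
    - {"offset":[-0.84,-0.34,0.42],"turn":[0,0,0],"grip":0.5}
    - {"offset":[-0.84,-0.34,0.42],"turn":[0,0,0],"grip":0.5}
    - {"offset":[-0.84,-0.34,0.42],"turn":[0,0,0],"grip":0.5}
    - {"offset":[-0.84,-0.34,0.42],"turn":[0,0,0],"grip":0.5}
    - {"offset":[-0.84,-0.34,0.42],"turn":[0,0,0],"grip":0.5}
    - {"offset":[-0.84,-0.34,0.42],"turn":[0,0,0],"grip":0.5}

```text
clock: 7.0
tool_pos: [501.7, 61.6, 189.8]
eef_rot: [[-0.418, 0.889, 0.187], [0.812, 0.458, -0.361], [-0.407, 0.002, -0.914]]
ft_force: [0.6, -0.5, -1.4]
finger_gap: 0.726
grip_force: 65.8
```

Emit:
arm_command:
  plan:
    - {"offset":[-0.84,-0.34,0.42],"turn":[0,0,0],"grip":0.5}
    - {"offset":[-0.84,-0.34,0.42],"turn":[0,0,0],"grip":0.5}
    - {"offset":[-0.84,-0.34,0.42],"turn":[0,0,0],"grip":0.5}
    - {"offset":[-0.84,-0.34,0.42],"turn":[0,0,0],"grip":0.5}
    - {"offset":[-0.42,-0.17,0.21],"turn":[0,0,0],"grip":0.5}
    - {"offset":[0,0,0],"turn":[0.48,0,0.97],"grip":0.5}
    - {"offset":[0,0,0],"turn":[0.48,0,0.97],"grip":0.5}
    - {"offset":[0,0,0],"turn":[0.48,0,0.97],"grip":0.5}

```text
clock: 7.67
tool_pos: [516.3, -47.4, 185.2]
eef_rot: [[-0.225, 0.97, 0.093], [0.886, 0.243, -0.396], [-0.406, -0.007, -0.914]]
ft_force: [1.0, 0.0, -1.2]
finger_gap: 0.723
grip_force: 65.8
```

Emit:
arm_command:
  plan:
    - {"offset":[0,0,0],"turn":[0.48,0,0.97],"grip":0.5}
    - {"offset":[0,0,0],"turn":[0,0.8,0],"grip":0.5}
    - {"offset":[0,0,0],"turn":[0,0.8,0],"grip":0.5}
    - {"offset":[0,0,0],"turn":[0,0.8,0],"grip":0.5}
    - {"offset":[0,0,0],"turn":[0,0.8,0],"grip":0.5}
    - {"offset":[0,0,0],"turn":[0,0.8,0],"grip":0.5}
    - {"offset":[0,0,0],"turn":[0,0.8,0],"grip":0.5}
    - {"offset":[0,0,0],"turn":[0,0.8,0],"grip":0.5}

```text
clock: 8.33
tool_pos: [516.6, -46.9, 185.3]
eef_rot: [[-0.174, 0.985, -0.005], [0.984, 0.174, -0.027], [-0.025, -0.009, -1.0]]
ft_force: [-0.4, 0.8, -1.7]
finger_gap: 0.717
grip_force: 65.7
```

Emit:
arm_command:
  plan:
    - {"offset":[0,0,0],"turn":[0,0.8,0],"grip":0.5}
    - {"offset":[0,0,0],"turn":[0,0.8,0],"grip":0.5}
    - {"offset":[0,0,0],"turn":[0,0.8,0],"grip":0.5}
    - {"offset":[0,0,0],"turn":[0,0.8,0],"grip":0.5}
    - {"offset":[0,0,0],"turn":[0,0.8,0],"grip":0.5}
    - {"offset":[0,0,0],"turn":[0,0.8,0],"grip":0.5}
    - {"offset":[0,0,0],"turn":[0,0.8,0],"grip":0.5}
    - {"offset":[0,0,0],"turn":[0,0,0],"grip":0.5}

```text
clock: 9.0
tool_pos: [516.4, -49.6, 184.4]
eef_rot: [[-0.154, 0.986, -0.07], [0.922, 0.169, 0.349], [0.355, -0.011, -0.935]]
ft_force: [-0.0, -1.2, -2.0]
finger_gap: 0.725
grip_force: 65.7
```

Run:
```python
from m import *
Rt=tool(10,66)
go(goal([519,-42,150],Rt,0),Rt)
```

```text
clock 9.00 q [ 0.07  0.49  0.19  1.84 -0.49  1.04  0.71] TCP [516.39 -49.62 184.41] z [-0.07  0.35 -0.93] y [ 0.99  0.17 -0.01] F [-0.05 -1.22 -1.99] gap 0.7247685614529534 gf 65.65426625813416 
 turn [-0.07 11.29 -0.16] | offset if first [0.09 0.17 1.7 ] | offset after turn [-1.14  0.16  1.26]
```

Emit:
arm_command:
  plan:
    - {"offset":[0,0,0],"turn":[0,0.8,0],"grip":0.5}
    - {"offset":[0,0,0],"turn":[0,0.8,0],"grip":0.5}
    - {"offset":[0,0,0],"turn":[0,0.8,0],"grip":0.5}
    - {"offset":[0,0,0],"turn":[0,0.8,0],"grip":0.5}
    - {"offset":[0,0,0],"turn":[0,0.8,0],"grip":0.5}
    - {"offset":[0,0,0],"turn":[0,0.8,0],"grip":0.5}
    - {"offset":[0,0,0],"turn":[0,0.8,0],"grip":0.5}
    - {"offset":[0,0,0],"turn":[0,0,0],"grip":0.5}

```text
clock: 9.67
tool_pos: [516.2, -48.3, 183.7]
eef_rot: [[-0.116, 0.985, -0.126], [0.72, 0.171, 0.673], [0.684, -0.013, -0.729]]
ft_force: [-0.6, -0.7, -2.5]
finger_gap: 0.722
grip_force: 65.7
```

Emit:
arm_command:
  plan:
    - {"offset":[0,0,0],"turn":[0,0.8,0],"grip":0.5}
    - {"offset":[0,0,0],"turn":[0,0.8,0],"grip":0.5}
    - {"offset":[0,0,0],"turn":[0,0.8,0],"grip":0.5}
    - {"offset":[0,0,0],"turn":[0,0.8,0],"grip":0.5}
    - {"offset":[0,0,0],"turn":[0,0.8,0],"grip":0.5}
    - {"offset":[0,0,0],"turn":[0,0.8,0],"grip":0.5}
    - {"offset":[0,0,0],"turn":[0,0.8,0],"grip":0.5}
    - {"offset":[0,0,0],"turn":[0,0,0],"grip":0.5}

```text
clock: 10.33
tool_pos: [516.3, -47.0, 183.6]
eef_rot: [[-0.06, 0.985, -0.163], [0.409, 0.173, 0.896], [0.91, -0.013, -0.414]]
ft_force: [-0.2, -0.1, -2.1]
finger_gap: 0.73
grip_force: 65.7
```

Run:
```python
from m import *
Rt=tool(10,66)
go(goal([519,-42,38],Rt,0),Rt)
ims=[shot(c)[1] for c in ('side','wrist')]
cv2.imwrite('pics/c.png',cv2.resize(np.hstack([ims[0][120:300,180:420],cv2.resize(ims[1],(240,180))]),None,fx=1.6,fy=1.6)[:,:,::-1])
```

```text
clock 10.33 q [ 0.46  0.88  0.02  1.6  -0.82  1.59  1.05] TCP [516.29 -46.97 183.61] z [-0.16  0.9  -0.41] y [ 0.98  0.17 -0.01] F [-0.2  -0.13 -2.07] gap 0.7299207286267205 gf 65.71709026953613 
 turn [-0.07  0.11 -0.17] | offset if first [-5.22  0.22  3.01] | offset after turn [-5.25  0.14  2.97]
```

View pics/c.png

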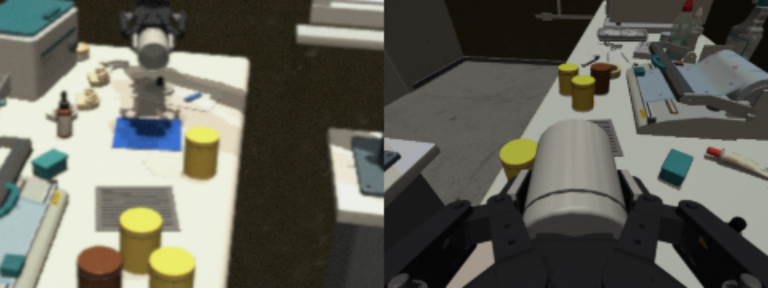

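The side view at (152,55) and the wrist view at (575,180) show the pot held horizontally with its mouth toward +y. I'll measure its height and tilt before lowering it.

Run:
```python
from m import *
ci,im,d=shot('wrist'); W=world(ci,d); o=bot.get_obs()
e=np.array(tool(10,90)[:,2]); r=np.array(tool(10,90)[:,1]); c=np.array([519,-42,0.])
Q=W[(d>0)]-c; s=Q@e; t=Q@r; z=Q[:,2]
k=(abs(t+0)<45)&(abs(s)<70)&(z>150)&(z<230)
for a in range(-60,65,10):
    m=k&(abs(s-a)<5)&(abs(t)<20)
    if m.sum()>20: 
        q=np.c_[t,z][k&(abs(s-a)<5)&(abs(t)<30)]; print(a,m.sum(),'zmax',np.percentile(z[m],97),circ(q))
```

```text
-60 2004 zmax 228.61669618638436 (array([ -0.1, 262.9]), np.float64(40.11590921974402))
-50 2098 zmax 215.67162701056233 (array([ -1.1, 218.8]), np.float64(21.761795423502146))
-40 3139 zmax 218.10283193308825 (array([ -0.7, 198.2]), np.float64(21.38396648730552))
-30 1894 zmax 218.30207681847412 (array([ -1.2, 184.4]), np.float64(33.301179740709294))
-20 1543 zmax 217.8129494940381 (array([ -1.6, 184.2]), np.float64(33.19931721223119))
-10 1277 zmax 217.72884946693364 (array([ -2.1, 184.5]), np.float64(32.766726975802534))
0 1057 zmax 217.60135972617385 (array([ -2.4, 185. ]), np.float64(32.13212932297114))
10 890 zmax 217.44469242366455 (array([ -2.6, 185.4]), np.float64(31.65613650473353))
20 761 zmax 217.34522561919724 (array([ -2.7, 185.4]), np.float64(31.5686359020233))
30 605 zmax 217.1204329609541 (array([ -2.7, 185.1]), np.float64(31.66079827565793))
```

Emit:
arm_command:
  plan:
    - {"offset":[-0.85,0,0.387],"turn":[0,0,0],"grip":0.5}
    - {"offset":[-0.85,0,0.387],"turn":[0,0,0],"grip":0.5}
    - {"offset":[-0.85,0,0.387],"turn":[0,0,0],"grip":0.5}
    - {"offset":[-0.85,0,0.387],"turn":[0,0,0],"grip":0.5}
    - {"offset":[-0.85,0,0.387],"turn":[0,0,0],"grip":0.5}
    - {"offset":[-0.85,0,0.387],"turn":[0,0,0],"grip":0.5}
    - {"offset":[0,0,0],"turn":[0,0,0],"grip":0.5}
    - {"offset":[0,0,0],"turn":[0,0,0],"grip":0.5}

```text
clock: 11.15
tool_pos: [516.1, -46.5, 46.0]
eef_rot: [[-0.064, 0.985, -0.162], [0.409, 0.174, 0.896], [0.91, -0.009, -0.414]]
ft_force: [-0.3, 0.0, -1.1]
finger_gap: 0.724
grip_force: 65.7
```

```bash
cat > pz.py <<'E'
from m import *
ci,im,d=shot('wrist'); W=world(ci,d)
go([0,0,0],tool(10,66))
A=tool(10,90); c=np.array([519,-42,0.]); Q=W[d>0]-c; s=Q@A[:,2]; t=Q@A[:,1]; z=Q[:,2]
for a in range(-80,65,10):
    k=(abs(s-a)<5)&(abs(t)<30)&(z>25)&(z<120)
    if k.sum()>60: print(a,k.sum(),'zmax',np.percentile(z[k],98),circ(np.c_[t,z][k]))
E
python3 pz.py
```

```text
clock 11.20 q [ 0.46  1.1   0.01  1.54 -0.82  1.47  1.18] TCP [516.84 -46.86  46.96] z [-0.16  0.9  -0.41] y [ 0.98  0.17 -0.01] F [ 1.2  -0.28 -0.12] gap 0.7216483131580609 gf 65.68041797894693 
 turn [-0.05  0.12 -0.09] | offset if first [  0.42 -20.02   5.8 ] | offset after turn [  0.5  -20.03   5.73]
-80 6547 zmax 104.64081628384932 (array([-1.1, 93.3]), np.float64(17.47276405248439))
-70 7046 zmax 101.20843191454588 (array([ -2.1, 105.3]), np.float64(19.945175565754063))
-60 4172 zmax 94.00750139627574 (array([ -1. , 115.2]), np.float64(32.42804336583633))
-50 2651 zmax 89.2330204478375 (array([-1.8, 80.2]), np.float64(22.346421306701533))
-40 4400 zmax 78.919141906702 (array([-1. , 61.8]), np.float64(19.35101074782358))
-30 2798 zmax 79.0207684148756 (array([-1.6, 45. ]), np.float64(33.530253238113815))
-20 2194 zmax 78.73653966364908 (array([-2.4, 44.8]), np.float64(33.36141555569024))
-10 1772 zmax 78.55279925342619 (array([-3. , 44.8]), np.float64(33.187782232844185))
0 1422 zmax 78.44709797706184 (array([-3.4, 45.6]), np.float64(32.37977376674143))
10 1160 zmax 78.39631879303404 (array([-3.6, 46.4]), np.float64(31.531397682224775))
20 972 zmax 78.18657455732146 (array([-3.7, 46.2]), np.float64(31.6269337643803))
30 793 zmax 78.12822335719584 (array([-3.8, 46.2]), np.float64(31.55743602459247))
```

Emit:
arm_command:
  plan:
    - {"offset":[-0.17,0,0.08],"turn":[0,0,0],"grip":0.5}
    - {"offset":[-0.13,0,0.06],"turn":[0,0,0],"grip":0.5}
    - {"offset":[0,0,0],"turn":[0,0,0],"grip":0.5}
    - {"offset":[-0.036,0,0.017],"turn":[0,0,0],"grip":0.5}
    - {"offset":[0,0,0],"turn":[0,0,0],"grip":0.5}

```text
clock: 11.62
tool_pos: [516.2, -47.2, 36.6]
eef_rot: [[-0.065, 0.985, -0.161], [0.409, 0.173, 0.896], [0.91, -0.008, -0.414]]
ft_force: [0.4, -0.0, -1.1]
finger_gap: 0.726
grip_force: 65.7
```

Emit:
arm_command:
  plan:
    - {"offset":[-0.036,0,0.017],"turn":[0,0,0],"grip":0.5}
    - {"offset":[0,0,0],"turn":[0,0,0],"grip":0.5}
    - {"offset":[-0.036,0,0.017],"turn":[0,0,0],"grip":0.5}
    - {"offset":[0,0,0],"turn":[0,0,0],"grip":0.5}

```text
clock: 11.95
tool_pos: [516.3, -47.3, 36.0]
eef_rot: [[-0.065, 0.985, -0.161], [0.406, 0.173, 0.897], [0.911, -0.007, -0.411]]
ft_force: [-1.5, -4.2, 8.7]
finger_gap: 0.722
grip_force: 66.6
```

```bash
python3 pz.py | grep -v '^-[4-8]'
```

```text
clock 12.00 q [ 0.47  1.13  0.01  1.53 -0.82  1.47  1.19] TCP [516.26 -47.33  36.  ] z [-0.16  0.9  -0.41] y [ 0.98  0.17 -0.01] F [-0.75 -4.75  9.22] gap 0.7178615051074917 gf 66.58866225221573 
 turn [-0.04  0.08 -0.1 ] | offset if first [  0.79 -20.     5.62] | offset after turn [  0.9  -20.01   5.56]
-30 2669 zmax 68.89507266758514 (array([-1.6, 35. ]), np.float64(33.52635150673615))
-20 2168 zmax 68.67681725307072 (array([-2.5, 34.8]), np.float64(33.374500002892105))
-10 1751 zmax 68.62499212828392 (array([-3.1, 34.9]), np.float64(33.130641364989394))
0 1387 zmax 68.56874587839171 (array([-3.4, 35.8]), np.float64(32.26786682311658))
10 1147 zmax 68.54869356613216 (array([-3.6, 36.5]), np.float64(31.583734951894183))
20 985 zmax 68.37971456656082 (array([-3.7, 36.4]), np.float64(31.617630036831127))
30 697 zmax 68.3322819027252 (array([-3.8, 36.5]), np.float64(31.53336867817015))
```

Emit:
arm_command:
  plan:
    - {"offset":[0,0,0],"turn":[0,0,0],"grip":0.78}
    - {"offset":[0,0,0],"turn":[0,0,0],"grip":0.82}
    - {"offset":[0,0,0],"turn":[0,0,0],"grip":0.9}
    - {"offset":[0,0,0],"turn":[0,0,0],"grip":1}
    - {"offset":[0,0,0],"turn":[0,0,0],"grip":1}
    - {"offset":[0,0,0],"turn":[0,0,0],"grip":1}

```text
clock: 12.5
tool_pos: [516.1, -46.9, 34.3]
eef_rot: [[-0.064, 0.985, -0.161], [0.409, 0.173, 0.896], [0.91, -0.008, -0.414]]
ft_force: [-0.0, -0.5, -0.2]
finger_gap: 1.0
grip_force: 0.0
```

Emit:
arm_command:
  plan:
    - {"offset":[0,0,-0.3],"turn":[0,0,0],"grip":1}
    - {"offset":[0,0,-0.8],"turn":[0,0,0],"grip":1}
    - {"offset":[0,0,-0.8],"turn":[0,0,0],"grip":1}
    - {"offset":[0,0,-0.8],"turn":[0,0,0],"grip":1}
    - {"offset":[0.9,0,-1],"turn":[0,0,0],"grip":1}
    - {"offset":[1,0,-0.8],"turn":[0,0,0],"grip":1}
    - {"offset":[1,0,-0.5],"turn":[0,0,0],"grip":1}
    - {"offset":[1,0,-0.5],"turn":[0,0,0],"grip":1}

```text
clock: 13.17
tool_pos: [532.0, -131.7, 181.5]
eef_rot: [[-0.064, 0.985, -0.16], [0.41, 0.172, 0.896], [0.91, -0.008, -0.415]]
ft_force: [0.6, 0.2, 0.4]
finger_gap: 1.002
grip_force: 0.0
```

Emit:
arm_command:
  plan:
    - {"offset":[0,0,0],"turn":[0,-1,0],"grip":1}
    - {"offset":[0,0,0],"turn":[0,-1,0],"grip":1}
    - {"offset":[0,0,0],"turn":[0,-1,0],"grip":1}
    - {"offset":[0,0,0],"turn":[0,-1,0],"grip":1}
    - {"offset":[0,0,0],"turn":[0,-1,0],"grip":1}
    - {"offset":[0,0,0],"turn":[0,-1,0],"grip":1}
    - {"offset":[0,0,0],"turn":[0,-1,0],"grip":1}
    - {"offset":[0,0,0],"turn":[0,-1,0],"grip":1}

```text
clock: 13.83
tool_pos: [532.1, -131.2, 180.7]
eef_rot: [[-0.14, 0.985, -0.101], [0.824, 0.172, 0.54], [0.55, -0.008, -0.835]]
ft_force: [-0.0, -0.4, -0.4]
finger_gap: 1.001
grip_force: 0.0
```

Emit:
arm_command:
  plan:
    - {"offset":[0,0,0],"turn":[0,-1,0],"grip":1}
    - {"offset":[0,0,0],"turn":[0,-1,0],"grip":1}
    - {"offset":[0,0,0],"turn":[0,-1,0],"grip":1}
    - {"offset":[0,0,0],"turn":[0,-1,0],"grip":1}
    - {"offset":[0,0,0],"turn":[0,-1,0],"grip":1}
    - {"offset":[0,0,0],"turn":[0,-1,0],"grip":1}
    - {"offset":[0,0,0],"turn":[0,-1,0],"grip":1}
    - {"offset":[0,0,0],"turn":[0,-1,0],"grip":1}

```text
clock: 14.5
tool_pos: [532.3, -130.9, 180.9]
eef_rot: [[-0.172, 0.985, -0.011], [0.985, 0.172, 0.023], [0.024, -0.007, -1.0]]
ft_force: [-0.1, 0.4, 0.7]
finger_gap: 1.0
grip_force: 0.0
```

```bash
cat > ly.py <<'E'
from m import *
def fit(W,ok):
    x,y,z=W[...,0],W[...,1],W[...,2]
    m=ok&(abs(x-517)<70)&(abs(y+45)<75)&(z>25)&(z<80)
    P=W[m]; r=cv2.minAreaRect(P[:,:2].astype(np.float32)); print(m.sum(),r,'ztop',np.percentile(P[:,2],97))
for c in ('wrist','scene'):
    ci,im,d=shot(c,'ly_'+c); fit(world(ci,d),d>0)
E
python3 ly.py
python3 - <<'E'
from m import *
Rt=tool(10,-24); go(goal([517,-47,35],Rt,90),Rt)
E
```

```text
5876 ((508.6275939941406, -50.90292739868164), (64.00747680664062, 79.79246520996094), 10.176643371582031) ztop 67.28892692985545
563 ((505.9494323730469, -53.18640899658203), (61.86988830566406, 80.4793930053711), 9.839144706726074) ztop 70.09269345629076
clock 14.60 q [-0.11  0.46  0.36  1.87 -0.24  0.87  0.55] TCP [ 532.18 -127.44  180.44] z [-0.01  0.03 -1.  ] y [ 0.98  0.18 -0.01] F [ 0.49  0.4  -0.12] gap 1.0002211940127246 gf 0.0 
 turn [-0.1  -6.4   0.08] | offset if first [4.48 0.   3.06] | offset after turn [ 5.36 -0.04  0.82]
```

View pics/ly_wrist.png

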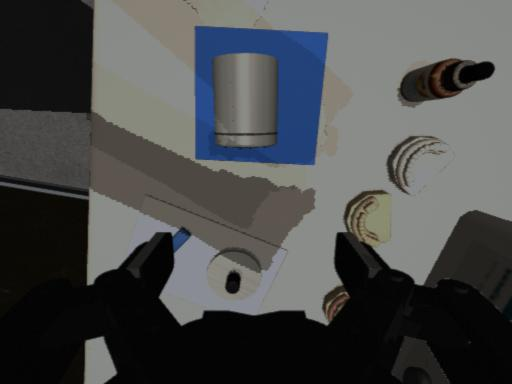

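The wrist view shows the pot lying on the pad at (246,100). Its ringed bottom end at (246,140) faces −y and the mouth faces +y. The fit gives centre (508.6,−50.9) and 64×80 mm, which agrees with the given size. The clip is at (180,240) and the lid at (234,275).

Emit:
arm_command:
  plan:
    - {"offset":[0,0,0],"turn":[0,-0.9,0],"grip":1}
    - {"offset":[0,0,0],"turn":[0,-0.9,0],"grip":1}
    - {"offset":[0,0,0],"turn":[0,-0.9,0],"grip":1}
    - {"offset":[0,0,0],"turn":[0,-0.9,0],"grip":1}
    - {"offset":[0,0,0],"turn":[0,-0.9,0],"grip":1}
    - {"offset":[0,0,0],"turn":[0,-0.9,0],"grip":1}
    - {"offset":[0,0,0],"turn":[0,-0.9,0],"grip":1}
    - {"offset":[0,0,0],"turn":[0,0,0],"grip":1}

```text
clock: 15.27
tool_pos: [531.7, -128.4, 178.9]
eef_rot: [[-0.166, 0.984, 0.06], [0.901, 0.176, -0.397], [-0.402, -0.012, -0.916]]
ft_force: [0.2, 1.2, 0.4]
finger_gap: 0.998
grip_force: 0.0
```

```bash
python3 ly.py
python3 - <<'E'
from m import *
Rt=tool(10,-24); go(goal([507.7,-46,35],Rt,80),Rt); go(goal([507.7,-46,35],Rt,0),Rt)
E
```

```text
7428 ((510.128662109375, -59.76300048828125), (64.49675750732422, 62.00640106201172), 10.339090347290039) ztop 67.31666281167189
569 ((506.3414611816406, -53.363983154296875), (62.42698287963867, 80.53681182861328), 9.180956840515137) ztop 69.90027481504963
clock 15.37 q [-0.57  0.49  0.63  2.    0.2   0.68  0.01] TCP [ 531.82 -130.72  179.86] z [ 0.06 -0.4  -0.92] y [ 0.98  0.17 -0.01] F [ 0.9  -0.9  -0.25] gap 0.999173524444246 gf 0.0 
 turn [-0.13 -0.11  0.05] | offset if first [ 5.55 -0.33  1.15] | offset after turn [ 5.56 -0.36  1.11]
clock 15.37 q [-0.57  0.49  0.63  2.    0.2   0.68  0.01] TCP [ 531.82 -130.72  179.86] z [ 0.06 -0.4  -0.92] y [ 0.98  0.17 -0.01] F [ 0.9  -0.9  -0.25] gap 0.999173524444246 gf 0.0 
 turn [-0.13 -0.11  0.05] | offset if first [ 5.53 -0.3   4.35] | offset after turn [ 5.56 -0.36  4.31]
```

Emit:
arm_command:
  plan:
    - {"offset":[0.8,0,0.1],"turn":[0,0,0],"grip":1}
    - {"offset":[0.95,-0.1,0.15],"turn":[0,0,0],"grip":1}
    - {"offset":[0.95,-0.1,0.2],"turn":[0,0,0],"grip":1}
    - {"offset":[0.95,-0.1,0.2],"turn":[0,0,0],"grip":1}
    - {"offset":[0.95,0,0.2],"turn":[0,0,0],"grip":1}
    - {"offset":[0.94,0,0.2],"turn":[0,0,0],"grip":1}
    - {"offset":[0,0,0],"turn":[0,0,0],"grip":1}

```text
clock: 15.95
tool_pos: [503.1, -14.5, 98.3]
eef_rot: [[-0.165, 0.984, 0.06], [0.902, 0.175, -0.393], [-0.398, -0.011, -0.917]]
ft_force: [-0.0, -0.0, 0.8]
finger_gap: 0.996
grip_force: 0.0
```

Run:
```python
from m import *
Rt=tool(10,-24); go(goal([507.7,-46,35],Rt,0),Rt)
```

```text
clock 15.95 q [-0.77  0.62  0.58  2.07  0.15  0.59 -0.22] TCP [503.09 -14.5   98.33] z [ 0.06 -0.39 -0.92] y [ 0.98  0.18 -0.01] F [-0.04 -0.04  0.79] gap 0.9956801233142014 gf 0.0 
 turn [-0.14 -0.14  0.09] | offset if first [-0.16 -0.01  3.27] | offset after turn [-0.13 -0.04  3.27]
```

Emit:
arm_command:
  plan:
    - {"offset":[-0.1,0,0.8],"turn":[-0.1,-0.1,0],"grip":1}
    - {"offset":[0,0,0.8],"turn":[0,0,0],"grip":1}
    - {"offset":[0,0,0.8],"turn":[0,0,0],"grip":1}
    - {"offset":[0,0,0.5],"turn":[0,0,0],"grip":1}
    - {"offset":[0,0,0.3],"turn":[0,0,0],"grip":1}
    - {"offset":[0,0,0],"turn":[0,0,0],"grip":1}
    - {"offset":[0,0,0],"turn":[0,0,0],"grip":1}

```text
clock: 16.53
tool_pos: [510.0, -52.6, 28.9]
eef_rot: [[-0.159, 0.985, 0.069], [0.899, 0.174, -0.401], [-0.407, -0.002, -0.913]]
ft_force: [1.1, 0.9, -0.2]
finger_gap: 0.999
grip_force: 0.0
```

Emit:
arm_command:
  plan:
    - {"offset":[0,0,0],"turn":[0,0,0],"grip":0.5}
    - {"offset":[0,0,0],"turn":[0,0,0],"grip":0.5}
    - {"offset":[0,0,0],"turn":[0,0,0],"grip":0.5}
    - {"offset":[0,0,0],"turn":[0,0,0],"grip":0.5}
    - {"offset":[0,0,0],"turn":[0,0,0],"grip":0.5}
    - {"offset":[-0.2,0,-0.45],"turn":[0,0,0],"grip":0.5}
    - {"offset":[-0.4,0,-0.9],"turn":[0,0,0],"grip":0.5}
    - {"offset":[-0.4,0,-0.9],"turn":[0,0,0],"grip":0.5}

```text
clock: 17.2
tool_pos: [509.2, -51.0, 90.6]
eef_rot: [[-0.163, 0.984, 0.069], [0.899, 0.177, -0.401], [-0.407, -0.003, -0.913]]
ft_force: [0.5, 0.8, -2.0]
finger_gap: 0.732
grip_force: 67.0
```

Emit:
arm_command:
  plan:
    - {"offset":[-0.4,0,-0.9],"turn":[0,0,0],"grip":0.5}
    - {"offset":[-0.4,0,-0.9],"turn":[0,0,0],"grip":0.5}
    - {"offset":[-0.4,0,-0.9],"turn":[0,0,0],"grip":0.5}
    - {"offset":[0,0,0],"turn":[0,0,0],"grip":0.5}
    - {"offset":[0,0,0],"turn":[0,0.8,0],"grip":0.5}
    - {"offset":[0,0,0],"turn":[0,0.8,0],"grip":0.5}
    - {"offset":[0,0,0],"turn":[0,0.8,0],"grip":0.5}
    - {"offset":[0,0,0],"turn":[0,0.8,0],"grip":0.5}

```text
clock: 17.87
tool_pos: [509.7, -50.6, 163.9]
eef_rot: [[-0.174, 0.984, 0.033], [0.966, 0.177, -0.189], [-0.192, -0.001, -0.981]]
ft_force: [-0.4, -0.9, -1.4]
finger_gap: 0.738
grip_force: 67.0
```

Run:
```python
from m import *
Rt=tool(10,66); go(goal([519,-42,150],Rt,0),Rt)
```

```text
clock 17.87 q [-0.5   0.43  0.48  2.02 -0.    0.71  0.12] TCP [509.7  -50.57 163.9 ] z [ 0.03 -0.19 -0.98] y [ 0.98  0.18 -0.  ] F [-0.35 -0.89 -1.44] gap 0.7376090707735411 gf 66.95008099079132 
 turn [-0.04 19.26  0.04] | offset if first [0.8  0.43 0.59] | offset after turn [-0.4   0.43  0.92]
```

Emit:
arm_command:
  plan:
    - {"offset":[0,0,0],"turn":[0,0.8,0],"grip":0.5}
    - {"offset":[0,0,0],"turn":[0,0.8,0],"grip":0.5}
    - {"offset":[0,0,0],"turn":[0,0.8,0],"grip":0.5}
    - {"offset":[0,0,0],"turn":[0,0.8,0],"grip":0.5}
    - {"offset":[0,0,0],"turn":[0,0.8,0],"grip":0.5}
    - {"offset":[0,0,0],"turn":[0,0.8,0],"grip":0.5}
    - {"offset":[0,0,0],"turn":[0,0.8,0],"grip":0.5}
    - {"offset":[0,0,0],"turn":[0,0.8,0],"grip":0.5}

```text
clock: 18.53
tool_pos: [509.8, -51.1, 163.8]
eef_rot: [[-0.17, 0.984, -0.045], [0.953, 0.176, 0.247], [0.251, -0.001, -0.968]]
ft_force: [-0.4, -0.2, -0.8]
finger_gap: 0.734
grip_force: 67.0
```

Emit:
arm_command:
  plan:
    - {"offset":[0,0,0],"turn":[0,0.8,0],"grip":0.5}
    - {"offset":[0,0,0],"turn":[0,0.8,0],"grip":0.5}
    - {"offset":[0,0,0],"turn":[0,0.8,0],"grip":0.5}
    - {"offset":[0,0,0],"turn":[0,0.8,0],"grip":0.5}
    - {"offset":[0,0,0],"turn":[0,0.8,0],"grip":0.5}
    - {"offset":[0,0,0],"turn":[0,0.8,0],"grip":0.5}
    - {"offset":[0,0,0],"turn":[0,0.8,0],"grip":0.5}
    - {"offset":[0,0,0],"turn":[0,0.8,0],"grip":0.5}

```text
clock: 19.2
tool_pos: [509.9, -51.4, 163.6]
eef_rot: [[-0.134, 0.984, -0.114], [0.753, 0.176, 0.634], [0.644, -0.001, -0.765]]
ft_force: [-0.2, 0.5, -2.6]
finger_gap: 0.739
grip_force: 67.0
```

Emit:
arm_command:
  plan:
    - {"offset":[0,0,0],"turn":[0,0.8,0],"grip":0.5}
    - {"offset":[0,0,0],"turn":[0,0.8,0],"grip":0.5}
    - {"offset":[0,0,0],"turn":[0,0.8,0],"grip":0.5}
    - {"offset":[0,0,0],"turn":[0,0.8,0],"grip":0.5}
    - {"offset":[0,0,0],"turn":[0,0.8,0],"grip":0.5}
    - {"offset":[0,0,0],"turn":[0,0.8,0],"grip":0.5}
    - {"offset":[0,0,0],"turn":[0,0.8,0],"grip":0.5}
    - {"offset":[0,0,0],"turn":[0,0,0],"grip":0.5}

```text
clock: 19.87
tool_pos: [508.9, -52.2, 161.5]
eef_rot: [[-0.076, 0.985, -0.157], [0.456, 0.174, 0.873], [0.887, -0.005, -0.462]]
ft_force: [-0.3, 0.4, -2.0]
finger_gap: 0.731
grip_force: 67.0
```

```bash
cat > up.py <<'E'
from m import *
import sys
z0=float(sys.argv[1]) # expected rim height
go(goal([519,-42,48],tool(10,66),0),tool(10,66))
ci,im,d=shot('wrist','up%d'%z0); W=world(ci,d); x,y,z=W[...,0],W[...,1],W[...,2]
b=(d>0)&(abs(x-515)<60)&(abs(y+45)<60)
m=b&(z>z0-12)&(z<z0+12); P=W[m]
# rim plane: fit top points robustly
for _ in range(6):
    s,*_r=np.linalg.lstsq(np.c_[P[:,:2]-[515,-45],np.ones(len(P))],P[:,2],rcond=None); r=P[:,2]-np.c_[P[:,:2]-[515,-45],np.ones(len(P))]@s; P=P[(r>-1.5)|(abs(r)<1)]
print('plane slopes',s[:2].round(3),'z',s[2],len(P),'center',cv2.minEnclosingCircle(P[:,:2].astype(np.float32)))
E
python3 up.py 192
```

```text
clock 19.87 q [ 0.45  0.88  0.04  1.63 -0.8   1.54  1.09] TCP [508.93 -52.24 161.52] z [-0.16  0.87 -0.46] y [ 0.98  0.17 -0.01] F [-0.27  0.37 -1.98] gap 0.7313049151560821 gf 67.03327372670174 
 turn [-0.04  0.88 -0.07] | offset if first [-3.84  0.49  2.83] | offset after turn [-4.01  0.47  2.59]
plane slopes [-0. -0.] z 200.3206825028389 3679 center ((529.5060424804688, -69.16587829589844), 57.369873046875)
```

View pics/up192.png

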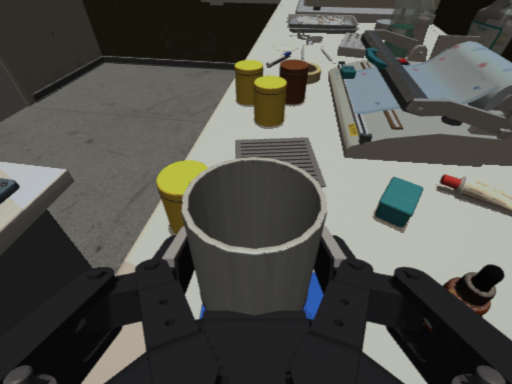

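The wrist view shows the pot upright with its mouth up at (256,200), held by both fingers. Next I measure how far the rim plane is from level.

```bash
cat > up.py <<'E'
from m import *
import sys
from scipy.optimize import least_squares
def rim(ci,d,zlo,box):
    W=world(ci,d); x,y,z=W[...,0],W[...,1],W[...,2]
    m=(d>0)&(z>zlo)&(z<zlo+75)&(abs(x-512)<50)&(abs(y+46)<55); m[:box[0]]=0; m[box[1]:]=0; m[:,:box[2]]=0; m[:,box[3]:]=0
    P=W[m]; c=P[:,:2].mean(0)
    for _ in range(3):
        a=np.arctan2(P[:,1]-c[1],P[:,0]-c[0]); B=((a+np.pi)/(2*np.pi)*48).astype(int)
        T=np.array([P[B==b][P[B==b][:,2]>=np.percentile(P[B==b][:,2],96)].mean(0) for b in range(48) if (B==b).sum()>8])
        A=np.c_[T[:,:2]-c,np.ones(len(T))]; w=np.ones(len(T),bool)
        for _ in range(4): s=np.linalg.lstsq(A[w],T[w,2],rcond=None)[0]; r=T[:,2]-A@s; w=abs(r)<max(1.5,2*np.median(abs(r)))
        cc,rad=circ(T[w][:,:2]); c=cc
    print('rim slopes',s[:2].round(3),'along e,r',(tool(10,90)[:2,2]@s[:2]).round(3),(tool(10,90)[:2,1]@s[:2]).round(3),'z',s[2].round(1),w.sum(),'centre',cc,rad)
if __name__=='__main__':
    go(goal([519,-42,48],tool(10,66),0),tool(10,66))
    ci,im,d=shot('wrist'); rim(ci,d,float(sys.argv[1]),(150,262,180,332))
E
python3 up.py 150
```

```text
clock 19.92 q [ 0.44  0.87  0.04  1.63 -0.8   1.53  1.09] TCP [509.3  -51.82 162.21] z [-0.16  0.87 -0.46] y [ 0.98  0.17 -0.  ] F [-0.02  0.05 -1.67] gap 0.7361046461185596 gf 67.0335964858532 
 turn [-0.04  0.91 -0.05] | offset if first [-3.87  0.47  2.84] | offset after turn [-4.04  0.45  2.59]
rim slopes [ 0.  -0.1] along e,r -0.077 -0.006 z 202.3 48 centre [509.9 -53.2] 30.130001024562606
```

Emit:
arm_command:
  plan:
    - {"offset":[0,0,0],"turn":[0,0.55,0],"grip":0.5}
    - {"offset":[0,0,0],"turn":[0,0.5,0],"grip":0.5}
    - {"offset":[-0.76,0.08,0.42],"turn":[0,0,0],"grip":0.5}
    - {"offset":[-0.76,0.08,0.42],"turn":[0,0,0],"grip":0.5}
    - {"offset":[-0.76,0.09,0.42],"turn":[0,0,0],"grip":0.5}
    - {"offset":[-0.76,0.09,0.42],"turn":[0,0,0],"grip":0.5}
    - {"offset":[-0.76,0.09,0.42],"turn":[0,0,0],"grip":0.5}
    - {"offset":[0,0,0],"turn":[0,0,0],"grip":0.5}

```text
clock: 20.63
tool_pos: [517.0, -37.7, 52.7]
eef_rot: [[-0.065, 0.984, -0.165], [0.391, 0.177, 0.903], [0.918, -0.006, -0.396]]
ft_force: [-1.6, 0.2, -0.5]
finger_gap: 0.74
grip_force: 67.0
```

```bash
python3 up.py 45
```

```text
clock 20.63 q [ 0.45  1.1   0.01  1.55 -0.84  1.48  1.18] TCP [516.98 -37.69  52.69] z [-0.17  0.9  -0.4 ] y [ 0.98  0.18 -0.01] F [-1.61  0.15 -0.55] gap 0.739848348576344 gf 67.02272236347198 
 turn [-0.08 -0.16 -0.05] | offset if first [-0.25  0.05  0.35] | offset after turn [-0.25  0.05  0.35]
rim slopes [-0. -0.] along e,r -0.001 -0.006 z 92.5 48 centre [518.  -41.8] 30.19056121499392
```

Emit:
arm_command:
  plan:
    - {"offset":[-0.15,0,0.064],"turn":[0,0,0],"grip":0.5}
    - {"offset":[-0.14,0,0.06],"turn":[0,0,0],"grip":0.5}
    - {"offset":[0,0,0],"turn":[0,0,0],"grip":0.5}
    - {"offset":[-0.03,0,0.013],"turn":[0,0,0],"grip":0.5}
    - {"offset":[0,0,0],"turn":[0,0,0],"grip":0.5}

```text
clock: 21.1
tool_pos: [518.7, -39.5, 47.6]
eef_rot: [[-0.069, 0.984, -0.162], [0.392, 0.176, 0.903], [0.917, -0.001, -0.398]]
ft_force: [0.4, 1.0, -0.7]
finger_gap: 0.74
grip_force: 67.0
```

```bash
python3 up.py 35
```

```text
clock 21.10 q [ 0.46  1.11  0.01  1.54 -0.84  1.48  1.19] TCP [518.67 -39.49  47.57] z [-0.16  0.9  -0.4 ] y [ 0.98  0.18 -0.  ] F [ 0.43  1.   -0.67] gap 0.7398179266418164 gf 67.02723070979118 
 turn [-0.04 -0.13 -0.  ] | offset if first [-0.03 -0.    0.34] | offset after turn [-0.03 -0.    0.34]
rim slopes [-0. -0.] along e,r -0.003 -0.004 z 87.3 48 centre [519.6 -43.6] 30.20851915815865
```

Emit:
arm_command:
  plan:
    - {"offset":[-0.05,0,0.02],"turn":[0,0,0],"grip":0.5}
    - {"offset":[0,0,0],"turn":[0,0,0],"grip":0.5}
    - {"offset":[-0.04,0,0.016],"turn":[0,0,0],"grip":0.5}
    - {"offset":[0,0,0],"turn":[0,0,0],"grip":0.5}

```text
clock: 21.48
tool_pos: [518.5, -39.2, 44.6]
eef_rot: [[-0.068, 0.984, -0.162], [0.392, 0.176, 0.903], [0.918, -0.002, -0.397]]
ft_force: [0.0, 0.3, -0.4]
finger_gap: 0.739
grip_force: 67.1
```

Emit:
arm_command:
  plan:
    - {"offset":[-0.03,0,0.013],"turn":[0,0,0],"grip":0.5}
    - {"offset":[0,0,0],"turn":[0,0,0],"grip":0.5}

```text
clock: 21.65
tool_pos: [518.4, -39.0, 44.5]
eef_rot: [[-0.069, 0.984, -0.163], [0.39, 0.176, 0.904], [0.918, -0.001, -0.396]]
ft_force: [-1.6, 0.3, 3.7]
finger_gap: 0.74
grip_force: 67.1
```

```bash
python3 up.py 35
```

```text
clock 21.65 q [ 0.46  1.12  0.01  1.54 -0.84  1.48  1.19] TCP [518.42 -39.04  44.52] z [-0.16  0.9  -0.4 ] y [ 0.98  0.18 -0.  ] F [-1.59  0.26  3.68] gap 0.7396127899477954 gf 67.14547857642174 
 turn [-0.05 -0.17 -0.  ] | offset if first [0.08 0.   0.27] | offset after turn [0.08 0.   0.27]
rim slopes [-0. -0.] along e,r -0.008 -0.002 z 84.3 48 centre [519.3 -43. ] 30.169220153886425
```

Contact with the pad. I release, back out along the tool, and raise.

Emit:
arm_command:
  plan:
    - {"offset":[0,0,0],"turn":[0,0,0],"grip":0.78}
    - {"offset":[0,0,0],"turn":[0,0,0],"grip":0.82}
    - {"offset":[0,0,0],"turn":[0,0,0],"grip":0.9}
    - {"offset":[0,0,0],"turn":[0,0,0],"grip":1}
    - {"offset":[0,0,0],"turn":[0,0,0],"grip":1}
    - {"offset":[0,0,0],"turn":[0,0,0],"grip":1}

```text
clock: 22.2
tool_pos: [518.4, -39.4, 43.7]
eef_rot: [[-0.068, 0.984, -0.162], [0.392, 0.176, 0.903], [0.917, -0.002, -0.398]]
ft_force: [0.4, 0.4, 0.4]
finger_gap: 0.997
grip_force: 0.0
```

Emit:
arm_command:
  plan:
    - {"offset":[0,0,-0.3],"turn":[0,0,0],"grip":1}
    - {"offset":[0,0,-0.8],"turn":[0,0,0],"grip":1}
    - {"offset":[0,0,-0.8],"turn":[0,0,0],"grip":1}
    - {"offset":[0,0,-0.8],"turn":[0,0,0],"grip":1}
    - {"offset":[0.5,0,-1],"turn":[0,0,0],"grip":1}
    - {"offset":[1,0,-0.8],"turn":[0,0,0],"grip":1}
    - {"offset":[1,0,-0.5],"turn":[0,0,0],"grip":1}
    - {"offset":[1,0,-0.5],"turn":[0,0,0],"grip":1}

```text
clock: 22.87
tool_pos: [534.7, -130.6, 180.1]
eef_rot: [[-0.068, 0.985, -0.161], [0.393, 0.175, 0.903], [0.917, -0.002, -0.399]]
ft_force: [0.6, -0.3, 0.1]
finger_gap: 1.002
grip_force: 0.0
```

Emit:
arm_command:
  plan:
    - {"offset":[0,0,0],"turn":[0,-1,0],"grip":1}
    - {"offset":[0,0,0],"turn":[0,-1,0],"grip":1}
    - {"offset":[0,0,0],"turn":[0,-1,0],"grip":1}
    - {"offset":[0,0,0],"turn":[0,-1,0],"grip":1}
    - {"offset":[0,0,0],"turn":[0,-1,0],"grip":1}
    - {"offset":[0,0,0],"turn":[0,-1,0],"grip":1}
    - {"offset":[0,0,0],"turn":[0,-1,0],"grip":1}
    - {"offset":[0,0,0],"turn":[0,-1,0],"grip":1}

```text
clock: 23.53
tool_pos: [534.9, -130.0, 179.4]
eef_rot: [[-0.144, 0.985, -0.1], [0.813, 0.175, 0.555], [0.564, -0.001, -0.826]]
ft_force: [-0.5, -0.1, 0.3]
finger_gap: 0.997
grip_force: 0.0
```

Emit:
arm_command:
  plan:
    - {"offset":[0,0,0],"turn":[0,-1,0],"grip":1}
    - {"offset":[0,0,0],"turn":[0,-1,0],"grip":1}
    - {"offset":[0,0,0],"turn":[0,-1,0],"grip":1}
    - {"offset":[0,0,0],"turn":[0,-1,0],"grip":1}
    - {"offset":[0,0,0],"turn":[0,-1,0],"grip":1}
    - {"offset":[0,0,0],"turn":[0,-1,0],"grip":1}
    - {"offset":[0,0,0],"turn":[0,-1,0],"grip":1}
    - {"offset":[0,0,0],"turn":[0,-1,0],"grip":1}

```text
clock: 24.2
tool_pos: [535.0, -129.7, 179.6]
eef_rot: [[-0.175, 0.985, -0.008], [0.984, 0.175, 0.041], [0.042, -0.001, -0.999]]
ft_force: [0.1, 0.4, 0.5]
finger_gap: 1.001
grip_force: 0.0
```

Run:
```python
from m import *
from up import rim
Rt=tool(10,0); go([500,-330,190],Rt)
ci,im,d=shot('wrist','w3'); rim(ci,d,40,(0,384,0,512))
```

```text
clock 24.20 q [-0.1   0.47  0.36  1.86 -0.26  0.87  0.58] TCP [ 535.   -129.67  179.59] z [-0.01  0.04 -1.  ] y [ 0.98  0.18 -0.  ] F [0.06 0.35 0.5 ] gap 1.0005900698065702 gf 0.0 
 turn [-0.01 -0.6   0.02] | offset if first [-7.62 -2.78 -0.73] | offset after turn [-7.65 -2.77 -0.42]
rim slopes [ 0. -0.] along e,r -0.002 0.002 z 84.8 48 centre [518.9 -42.6] 30.011231125443583
```

View pics/w3.png

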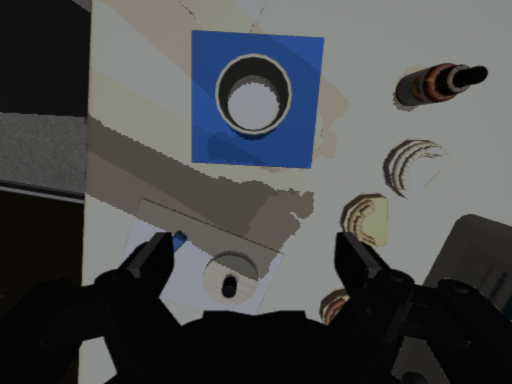

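The pot stands mouth-up at (253,95) in the middle of the pad, let go, with its rim level. Next I move over the board so the wrist camera can see the clip.

Run:
```python
from m import *
Rt=tool(-35,0); go([425,-305,200],Rt)
```

```text
clock 24.25 q [-0.1   0.47  0.36  1.86 -0.26  0.87  0.57] TCP [ 535.13 -126.16  179.33] z [-0.01  0.04 -1.  ] y [ 0.98  0.18 -0.  ] F [-0.09  2.52 -0.07] gap 0.9983251996573514 gf 0.0 
 turn [-0.24 -0.54 11.34] | offset if first [-6.21 -5.62 -1.07] | offset after turn [-8.39  0.49 -0.83]
```

Emit:
arm_command:
  plan:
    - {"offset":[-0.8,-0.72,-0.13],"turn":[0,0,0],"grip":1}
    - {"offset":[-0.8,-0.72,-0.13],"turn":[0,0,0],"grip":1}
    - {"offset":[-0.8,-0.72,-0.13],"turn":[0,0,0],"grip":1}
    - {"offset":[-0.8,-0.72,-0.13],"turn":[0,0,0],"grip":1}
    - {"offset":[-0.8,-0.72,-0.13],"turn":[0,0,0],"grip":1}
    - {"offset":[-0.8,-0.72,-0.13],"turn":[0,0,0],"grip":1}
    - {"offset":[-0.8,-0.72,-0.13],"turn":[0,0,0],"grip":1}
    - {"offset":[-0.5,-0.5,-0.1],"turn":[0,-0.54,0],"grip":1}

```text
clock: 24.92
tool_pos: [423.3, -309.3, 198.2]
eef_rot: [[-0.17, 0.985, -0.003], [0.985, 0.17, 0.006], [0.006, -0.002, -1.0]]
ft_force: [-0.2, -0.1, 0.5]
finger_gap: 0.998
grip_force: 0.0
```

Emit:
arm_command:
  plan:
    - {"offset":[0,0,0],"turn":[-0.05,0,1],"grip":1}
    - {"offset":[0,0,0],"turn":[-0.05,0,1],"grip":1}
    - {"offset":[0,0,0],"turn":[0,0,1],"grip":0.4}
    - {"offset":[0,0,0],"turn":[0,0,1],"grip":0.4}
    - {"offset":[0,0,0],"turn":[0,0,1],"grip":0.4}
    - {"offset":[0,0,0],"turn":[0,0,1],"grip":0.4}
    - {"offset":[0,0,0],"turn":[0,0,1],"grip":0.4}
    - {"offset":[0,0,0],"turn":[0,0,1],"grip":0.4}

```text
clock: 25.58
tool_pos: [425.2, -305.1, 197.7]
eef_rot: [[0.376, 0.926, 0.004], [0.926, -0.376, 0.009], [0.01, 0.0, -1.0]]
ft_force: [-0.3, -0.1, 0.4]
finger_gap: 0.4
grip_force: 0.0
```

Emit:
arm_command:
  plan:
    - {"offset":[0,0,0],"turn":[0,0,1],"grip":0.4}
    - {"offset":[0,0,0],"turn":[0,0,1],"grip":0.4}
    - {"offset":[0,0,0],"turn":[0,0,1],"grip":0.4}
    - {"offset":[0,0,0],"turn":[0,0,0],"grip":0.4}

```text
clock: 25.92
tool_pos: [425.3, -305.0, 197.6]
eef_rot: [[0.56, 0.829, 0.004], [0.829, -0.56, 0.008], [0.009, -0.002, -1.0]]
ft_force: [-0.5, 1.0, -0.8]
finger_gap: 0.4
grip_force: 0.0
```

```bash
cat > cl.py <<'E'
from m import *
def clip(name=None):
    ci,im,d=shot('wrist',name); W=world(ci,d); h=cv2.cvtColor(im,cv2.COLOR_RGB2HSV).astype(int); x,y,z=W[...,0],W[...,1],W[...,2]
    m=(d>0)&(h[...,0]>95)&(h[...,0]<130)&(h[...,1]>110)&(abs(x-445)<60)&(abs(y+230)<60)&(z<20)&(z>0)
    mm=m&(z>7); r=cv2.minAreaRect(W[mm][:,:2].astype(np.float32)); print('clip',mm.sum(),r,np.median(z[mm]))
    k=(d>0)&(abs(x-525)<50)&(abs(y+260)<50)&(z>12); q=W[k&(z>33)]; print('knob top',len(q),cv2.minEnclosingCircle(q[:,:2].astype(np.float32)) if len(q)>5 else '')
    q=W[k&(z<18)]; print('disc',len(q),cv2.minEnclosingCircle(q[:,:2].astype(np.float32)) if len(q)>5 else '')
    return r
E
python3 - <<'E'
from cl import *
r=clip('w4'); Rt=tool(-35,0); go([445,-230,60],Rt)
E
```

```text
clip 545 ((446.7444763183594, -230.96014404296875), (49.930397033691406, 14.068078994750977), 55.3477668762207) 11.65793992499448
knob top 249 ((527.4342041015625, -257.29632568359375), 8.845270156860352)
disc 2907 ((527.4177856445312, -257.4743347167969), 34.801517486572266)
clock 25.97 q [ 0.06  0.43  0.62  1.94 -0.33  0.88  0.26] TCP [ 425.33 -305.02  197.61] z [ 0.    0.01 -1.  ] y [ 0.83 -0.56 -0.  ] F [-0.01 -0.63  1.33] gap 0.4031599044317749 gf 0.0 
 turn [-0.02 -0.13  0.29] | offset if first [ 2.88 -1.01  5.53] | offset after turn [ 2.91 -1.08  5.5 ]
```

View pics/w4.png

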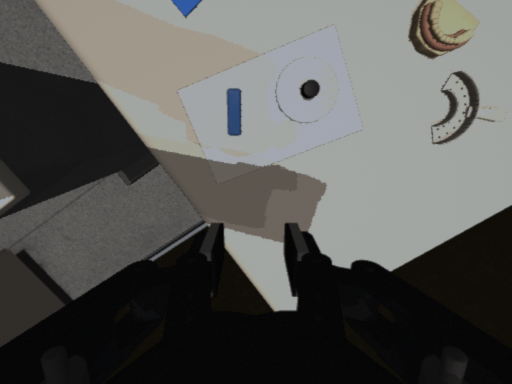

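The wrist view shows the clip at (234,112) and the lid at (310,90). The knob and disc radii of 8.8 and 34.8 match the given sizes, so the fit is sound.

Run:
```python
from m import *
Rt=tool(-34.65,0); go([454.7,-219.5,62],Rt)
```

```text
clock 25.97 q [ 0.06  0.43  0.62  1.94 -0.33  0.88  0.26] TCP [ 425.33 -305.02  197.61] z [ 0.    0.01 -1.  ] y [ 0.83 -0.56 -0.  ] F [-0.01 -0.63  1.33] gap 0.4031599044317749 gf 0.0 
 turn [-0.02 -0.13  0.2 ] | offset if first [ 3.45 -0.92  5.46] | offset after turn [ 3.48 -0.98  5.42]
```

Emit:
arm_command:
  plan:
    - {"offset":[0,0,0],"turn":[0,-0.13,0.2],"grip":0.45}
    - {"offset":[0.58,-0.16,0.9],"turn":[0,0,0],"grip":0.45}
    - {"offset":[0.58,-0.16,0.9],"turn":[0,0,0],"grip":0.45}
    - {"offset":[0.58,-0.16,0.9],"turn":[0,0,0],"grip":0.45}
    - {"offset":[0.58,-0.16,0.9],"turn":[0,0,0],"grip":0.45}
    - {"offset":[0.58,-0.17,0.9],"turn":[0,0,0],"grip":0.45}
    - {"offset":[0.58,-0.17,0.9],"turn":[0,0,0],"grip":0.45}
    - {"offset":[0,0,0],"turn":[0,0,0],"grip":0.45}

```text
clock: 26.63
tool_pos: [453.5, -214.6, 58.9]
eef_rot: [[0.564, 0.826, -0.007], [0.826, -0.564, 0.004], [-0.0, -0.008, -1.0]]
ft_force: [-0.7, 0.9, 0.3]
finger_gap: 0.449
grip_force: 0.0
```

Run:
```python
from m import *
Rt=tool(-34.65,0); go([454.7,-219.5,12],Rt)
```

```text
clock 26.63 q [-0.    0.63  0.46  2.05 -0.5   0.58  0.21] TCP [ 453.53 -214.59   58.93] z [-0.01  0.   -1.  ] y [ 0.83 -0.56 -0.01] F [-0.73  0.85  0.32] gap 0.44940889869534106 gf 0.0 
 turn [-0.12  0.    0.07] | offset if first [-0.14  0.16  1.88] | offset after turn [-0.14  0.15  1.88]
```

Emit:
arm_command:
  plan:
    - {"offset":[-0.08,0.1,0.6],"turn":[-0.12,0,0],"grip":0.45}
    - {"offset":[0,0,0.6],"turn":[0,0,0],"grip":0.45}
    - {"offset":[0,0,0.3],"turn":[0,0,0],"grip":0.45}
    - {"offset":[0,0,0],"turn":[0,0,0],"grip":0.45}
    - {"offset":[0,0,0],"turn":[0,0,0],"grip":0.45}

```text
clock: 27.05
tool_pos: [455.7, -223.0, 25.4]
eef_rot: [[0.569, 0.822, 0.006], [0.822, -0.569, -0.005], [-0.001, 0.008, -1.0]]
ft_force: [-0.7, 1.0, 0.2]
finger_gap: 0.45
grip_force: 0.0
```

Run:
```python
from m import *
Rt=tool(-34.65,0); go([454.7,-219.5,12],Rt)
```

```text
clock 27.05 q [ 0.05  0.69  0.41  2.05 -0.55  0.5   0.25] TCP [ 455.68 -222.96   25.4 ] z [ 0.01 -0.   -1.  ] y [ 0.82 -0.57  0.01] F [-0.69  1.04  0.24] gap 0.4503910023082601 gf 0.0 
 turn [ 0.11  0.01 -0.01] | offset if first [ 0.09 -0.12  0.53] | offset after turn [ 0.09 -0.11  0.54]
```

Emit:
arm_command:
  plan:
    - {"offset":[0.04,-0.08,0.25],"turn":[0.12,0,0],"grip":0.45}
    - {"offset":[0,0,0.2],"turn":[0,0,0],"grip":0.45}
    - {"offset":[0,0,0],"turn":[0,0,0],"grip":0.45}
    - {"offset":[0,0,0],"turn":[0,0,0],"grip":0.45}

```text
clock: 27.38
tool_pos: [454.5, -220.3, 13.5]
eef_rot: [[0.569, 0.823, -0.002], [0.823, -0.569, 0.0], [-0.001, -0.001, -1.0]]
ft_force: [0.2, 0.0, 0.0]
finger_gap: 0.448
grip_force: 0.0
```

Run:
```python
from m import *
Rt=tool(-34.65,0); go([454.7,-219.5,12],Rt)
```

```text
clock 27.38 q [ 0.06  0.71  0.39  2.05 -0.56  0.49  0.26] TCP [ 454.54 -220.33   13.55] z [-0.  0. -1.] y [ 0.82 -0.57 -0.  ] F [0.24 0.02 0.03] gap 0.44790928813517134 gf 0.0 
 turn [-0.02  0.01 -0.  ] | offset if first [ 0.03 -0.01  0.06] | offset after turn [ 0.03 -0.01  0.06]
```

Close on the clip (the tips swing forward a little as they close), then lift.

Emit:
arm_command:
  plan:
    - {"offset":[0,0,0],"turn":[0,0,0],"grip":0.1}
    - {"offset":[0,0,0],"turn":[0,0,0],"grip":0.1}
    - {"offset":[0,0,0],"turn":[0,0,0],"grip":0.1}
    - {"offset":[0,0,0],"turn":[0,0,0],"grip":0.1}
    - {"offset":[0,0,0],"turn":[0,0,0],"grip":0.1}
  grip_force: 40

```text
clock: 27.8
tool_pos: [454.8, -220.6, 14.0]
eef_rot: [[0.569, 0.822, -0.001], [0.822, -0.569, -0.0], [-0.001, -0.001, -1.0]]
ft_force: [-0.4, 0.1, 6.2]
finger_gap: 0.167
grip_force: 39.5
```

Emit:
arm_command:
  plan:
    - {"offset":[0,0,-0.3],"turn":[0,0,0],"grip":0.1}
    - {"offset":[0,0,-0.9],"turn":[0,0,0],"grip":0.1}
    - {"offset":[0,0,-0.9],"turn":[0,0,0],"grip":0.1}
    - {"offset":[0,0,-0.9],"turn":[0,0,0],"grip":0.1}
    - {"offset":[0,0,-0.9],"turn":[0,0,0],"grip":0.1}
    - {"offset":[0,0,-0.9],"turn":[0,0,0],"grip":0.1}
    - {"offset":[0,0,-0.9],"turn":[0,0,0],"grip":0.1}
    - {"offset":[0,0,0],"turn":[0,0,0],"grip":0.1}

```text
clock: 28.47
tool_pos: [456.8, -221.6, 160.0]
eef_rot: [[0.569, 0.822, 0.005], [0.822, -0.569, -0.002], [0.001, 0.005, -1.0]]
ft_force: [0.3, -1.5, 0.0]
finger_gap: 0.168
grip_force: 39.1
```

Run:
```python
from m import *
Rt=tool(10,0); go([519,-42,156],Rt)
```

```text
clock 28.47 q [-0.11  0.46  0.6   2.01 -0.37  0.77  0.1 ] TCP [ 456.85 -221.62  160.01] z [ 0. -0. -1.] y [ 0.82 -0.57  0.01] F [ 0.35 -1.5   0.04] gap 0.16808609706741864 gf 39.09591257572174 
 turn [  0.08   0.01 -11.17] | offset if first [ 7.32 -2.05  0.16] | offset after turn [6.64 3.7  0.16]
```

Emit:
arm_command:
  plan:
    - {"offset":[0.5,-0.14,-0.1],"turn":[0,0,0],"grip":0.1}
    - {"offset":[0.97,-0.27,0],"turn":[0,0,0],"grip":0.1}
    - {"offset":[0.97,-0.27,0],"turn":[0,0,0],"grip":0.1}
    - {"offset":[0.97,-0.27,0],"turn":[0,0,0],"grip":0.1}
    - {"offset":[0.97,-0.27,0],"turn":[0,0,0],"grip":0.1}
    - {"offset":[0.97,-0.27,0],"turn":[0,0,0],"grip":0.1}
    - {"offset":[0.97,-0.27,0],"turn":[0,0,0],"grip":0.1}
    - {"offset":[0.97,-0.27,0],"turn":[0,0,0],"grip":0.1}

```text
clock: 29.13
tool_pos: [516.6, -40.4, 158.2]
eef_rot: [[0.569, 0.822, -0.002], [0.822, -0.569, -0.0], [-0.001, -0.001, -1.0]]
ft_force: [-0.1, -1.5, -0.0]
finger_gap: 0.164
grip_force: 39.1
```

Emit:
arm_command:
  plan:
    - {"offset":[0,0,0],"turn":[0,0,-1],"grip":0.1}
    - {"offset":[0,0,0],"turn":[0,0,-1],"grip":0.1}
    - {"offset":[0,0,0],"turn":[0,0,-1],"grip":0.1}
    - {"offset":[0,0,0],"turn":[0,0,-1],"grip":0.1}
    - {"offset":[0,0,0],"turn":[0,0,-1],"grip":0.1}
    - {"offset":[0,0,0],"turn":[0,0,-1],"grip":0.1}
    - {"offset":[0,0,0],"turn":[0,0,-1],"grip":0.1}
    - {"offset":[0,0,0],"turn":[0,0,-1],"grip":0.1}

```text
clock: 29.8
tool_pos: [516.3, -41.6, 158.2]
eef_rot: [[0.043, 0.999, -0.002], [0.999, -0.043, -0.0], [-0.0, -0.002, -1.0]]
ft_force: [-0.1, -0.6, 0.1]
finger_gap: 0.17
grip_force: 39.1
```

Emit:
arm_command:
  plan:
    - {"offset":[0,0,0],"turn":[0,0,-1],"grip":0.1}
    - {"offset":[0,0,0],"turn":[0,0,-1],"grip":0.1}
    - {"offset":[0,0,0],"turn":[0,0,-1],"grip":0.1}
    - {"offset":[0,0,0],"turn":[0,1,0],"grip":0.1}
    - {"offset":[0,0,0],"turn":[0,1,0],"grip":0.1}
    - {"offset":[0,0,0],"turn":[0,1,0],"grip":0.1}
    - {"offset":[0,0,0],"turn":[0,1,0],"grip":0.1}
    - {"offset":[0,0,0],"turn":[0,1,0],"grip":0.1}

```text
clock: 30.47
tool_pos: [516.7, -41.7, 158.6]
eef_rot: [[-0.152, 0.987, -0.056], [0.926, 0.162, 0.341], [0.345, -0.001, -0.938]]
ft_force: [0.4, 0.3, -0.1]
finger_gap: 0.17
grip_force: 39.1
```

Emit:
arm_command:
  plan:
    - {"offset":[0,0,0],"turn":[0,1,0],"grip":0.1}
    - {"offset":[0,0,0],"turn":[0,1,0],"grip":0.1}
    - {"offset":[0,0,0],"turn":[0,1,0],"grip":0.1}
    - {"offset":[0,0,0],"turn":[0,1,0],"grip":0.1}
    - {"offset":[0,0,0],"turn":[0,1,0],"grip":0.1}
    - {"offset":[0,0,0],"turn":[0,1,0],"grip":0.1}
    - {"offset":[0,0,0],"turn":[0,1,0],"grip":0.1}
    - {"offset":[0,0,0],"turn":[0,1,0],"grip":0.1}

```text
clock: 31.13
tool_pos: [516.6, -42.0, 158.3]
eef_rot: [[-0.098, 0.987, -0.128], [0.605, 0.161, 0.779], [0.79, -0.001, -0.613]]
ft_force: [-0.0, -0.1, -0.7]
finger_gap: 0.167
grip_force: 39.1
```

Emit:
arm_command:
  plan:
    - {"offset":[0,0,0],"turn":[0,1,0],"grip":0.1}
    - {"offset":[0,0,0],"turn":[0,1,0],"grip":0.1}
    - {"offset":[0,0,0],"turn":[0,1,0],"grip":0.1}
    - {"offset":[0,0,0],"turn":[0,0,0],"grip":0.1}
    - {"offset":[0,0,0],"turn":[0,0,0],"grip":0.1}

```text
clock: 31.55
tool_pos: [516.2, -42.0, 157.3]
eef_rot: [[-0.068, 0.987, -0.146], [0.434, 0.161, 0.887], [0.899, -0.003, -0.439]]
ft_force: [-0.8, -0.0, 0.5]
finger_gap: 0.167
grip_force: 39.1
```

Run:
```python
from m import *
Rt=tool(10,64); go([518.5,-40.1,105],Rt); T=np.array([[0,0,0,1]])
ci,im,d=shot('wrist','w5'); W=world(ci,d); h=cv2.cvtColor(im,cv2.COLOR_RGB2HSV).astype(int)
o=bot.get_obs(); L=(W-np.array(o['tool_pos']))@np.array(o['eef_rot'])
m=(d>0)&(h[...,0]>95)&(h[...,0]<130)&(h[...,1]>110)&(np.linalg.norm(L,axis=-1)<60)
print(m.sum(),'clip in tool',L[m].min(0),L[m].max(0),'world',W[m].min(0),W[m].max(0))
```

```text
clock 31.55 q [ 0.44  0.9   0.04  1.63 -0.84  1.54  1.09] TCP [516.24 -42.   157.3 ] z [-0.15  0.89 -0.44] y [ 0.99  0.16 -0.  ] F [-0.79 -0.01  0.46] gap 0.16653555057595806 gf 39.09775793552399 
 turn [ 0.14  0.01 -0.12] | offset if first [-1.85  0.11  0.97] | offset after turn [-1.85  0.1   0.97]
2149 clip in tool [-38.8  -8.4 -15.7] [12.2  7.1  8.6] world [507.6 -56.7 121. ] [526.  -28.1 170.9]
```

View pics/w5.png

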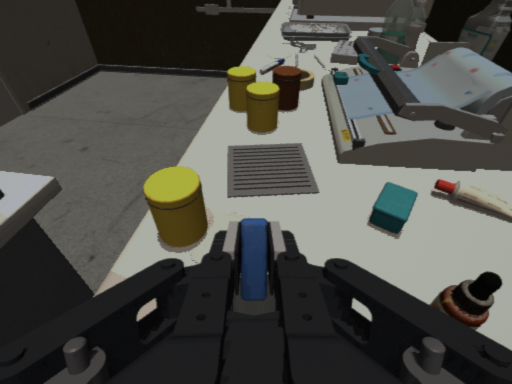

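The wrist view shows the clip held at (254,258), free end down, hanging at tool x −39 to +12 as planned. I lower it into the mouth.

Emit:
arm_command:
  plan:
    - {"offset":[-0.45,0.05,0.25],"turn":[0,0,0],"grip":0.1}
    - {"offset":[-0.5,0.05,0.25],"turn":[0,0,0],"grip":0.1}
    - {"offset":[-0.5,0,0.25],"turn":[0,0,0],"grip":0.1}
    - {"offset":[-0.4,0,0.22],"turn":[0,0,0],"grip":0.1}
    - {"offset":[0,0,0],"turn":[0,0,0],"grip":0.1}
    - {"offset":[0,0,0],"turn":[0,0,0],"grip":0.1}

```text
clock: 32.1
tool_pos: [518.3, -39.4, 105.5]
eef_rot: [[-0.068, 0.987, -0.147], [0.432, 0.162, 0.887], [0.899, -0.003, -0.437]]
ft_force: [-0.6, -0.3, -0.3]
finger_gap: 0.172
grip_force: 39.1
```

Run:
```python
from m import *
Rt=tool(10,64); go([518.5,-40.1,105],Rt)
```

```text
clock 32.10 q [ 0.44  0.98  0.03  1.61 -0.84  1.49  1.14] TCP [518.34 -39.36 105.47] z [-0.15  0.89 -0.44] y [ 0.99  0.16 -0.  ] F [-0.62 -0.25 -0.31] gap 0.1717688392149321 gf 39.0996515750885 
 turn [ 0.13 -0.02 -0.11] | offset if first [-0.03  0.   -0.02] | offset after turn [-0.03  0.   -0.02]
```

Emit:
arm_command:
  plan:
    - {"offset":[0,0,0],"turn":[0,0,0],"grip":0.45}
    - {"offset":[0,0,0],"turn":[0,0,0],"grip":0.45}
    - {"offset":[0,0,0],"turn":[0,0,0],"grip":0.45}
    - {"offset":[0,0,0],"turn":[0,0,0],"grip":0.45}
    - {"offset":[0.5,0,-0.5],"turn":[0,0,0],"grip":0.45}
    - {"offset":[1,0,-1],"turn":[0,0,0],"grip":0.45}
    - {"offset":[1,0,-1],"turn":[0,0,0],"grip":0.45}
    - {"offset":[1,0,-1],"turn":[0,0,0],"grip":0.45}

```text
clock: 32.77
tool_pos: [525.4, -80.3, 226.1]
eef_rot: [[-0.07, 0.987, -0.146], [0.433, 0.162, 0.887], [0.899, -0.001, -0.439]]
ft_force: [0.6, -0.1, -0.8]
finger_gap: 0.448
grip_force: 0.0
```

Emit:
arm_command:
  plan:
    - {"offset":[0,0,-0.5],"turn":[0,-1,0],"grip":0.45}
    - {"offset":[0,0,-0.5],"turn":[0,-1,0],"grip":0.45}
    - {"offset":[0,0,0],"turn":[0,-1,0],"grip":0.45}
    - {"offset":[0,0,0],"turn":[0,-1,0],"grip":0.45}
    - {"offset":[0,0,0],"turn":[0,-1,0],"grip":0.45}
    - {"offset":[0,0,0],"turn":[0,-1,0],"grip":0.45}
    - {"offset":[0,0,0],"turn":[0,-1,0],"grip":0.45}
    - {"offset":[0,0,0],"turn":[0,-1,0],"grip":0.45}

```text
clock: 33.43
tool_pos: [529.3, -101.9, 236.9]
eef_rot: [[-0.137, 0.987, -0.084], [0.839, 0.161, 0.52], [0.527, 0.001, -0.85]]
ft_force: [-0.4, 0.3, -0.0]
finger_gap: 0.448
grip_force: 0.0
```

Emit:
arm_command:
  plan:
    - {"offset":[0,0,0],"turn":[0,-1,0],"grip":0.45}
    - {"offset":[0,0,0],"turn":[0,-1,0],"grip":0.45}
    - {"offset":[0,0,0],"turn":[0,-1,0],"grip":0.45}
    - {"offset":[0,0,0],"turn":[0,-1,0],"grip":0.45}
    - {"offset":[0,0,0],"turn":[0,-1,0],"grip":0.45}
    - {"offset":[0,0,0],"turn":[0,-1,0],"grip":0.45}
    - {"offset":[0,0,0],"turn":[0,-1,0],"grip":0.45}
    - {"offset":[0,0,0],"turn":[0,-1,0],"grip":0.45}

```text
clock: 34.1
tool_pos: [529.3, -101.5, 236.9]
eef_rot: [[-0.161, 0.987, 0.002], [0.987, 0.161, -0.003], [-0.003, 0.001, -1.0]]
ft_force: [0.1, 0.5, 0.0]
finger_gap: 0.447
grip_force: 0.0
```

Run:
```python
from cl import *
from up import rim
Rt=tool(-5,0); go([527.4,-257.4,120],Rt)
ci,im,d=shot('wrist','w6'); rim(ci,d,40,(0,384,0,512))
h=cv2.cvtColor(im,cv2.COLOR_RGB2HSV).astype(int); W=world(ci,d)
m=(d>0)&(h[...,0]>95)&(h[...,0]<130)&(h[...,1]>90)&(np.linalg.norm(W[...,:2]-[518.9,-42.6],axis=-1)<27); print('blue in pot',m.sum(),W[m].min(0),W[m].max(0))
```

```text
clock 34.10 q [-0.15  0.36  0.32  1.85 -0.13  0.95  0.39] TCP [ 529.27 -101.51  236.92] z [ 0. -0. -1.] y [0.99 0.16 0.  ] F [0.09 0.47 0.02] gap 0.4474340058353884 gf 0.0 
 turn [0.02 0.04 3.56] | offset if first [-6.13 -1.08  4.69] | offset after turn [-6.22  0.47  4.68]
rim slopes [ 0. -0.] along e,r -0.004 0.001 z 84.7 48 centre [518.9 -42.2] 30.058575441734526
blue in pot 357 [505.4 -51.7  14.6] [525.4 -15.6  53.3]
```

View pics/w6.png

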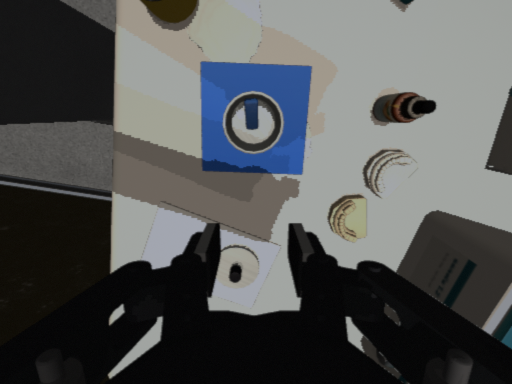

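The wrist view shows the clip inside the pot at (252,113), with its highest point at 53 mm. The lid is at (237,272). I go to the knob next.

Emit:
arm_command:
  plan:
    - {"offset":[-0.87,-0.15,0.6],"turn":[0,0,0],"grip":0.5}
    - {"offset":[-0.87,-0.15,0.8],"turn":[0,0,0],"grip":0.5}
    - {"offset":[-0.87,-0.16,0.8],"turn":[0,0,0],"grip":0.5}
    - {"offset":[-0.88,-0.16,0.8],"turn":[0,0,0],"grip":0.5}
    - {"offset":[-0.88,-0.16,0.8],"turn":[0,0,0],"grip":0.5}
    - {"offset":[-0.88,-0.15,0.8],"turn":[0,0,0],"grip":0.5}
    - {"offset":[-0.88,-0.15,0.7],"turn":[0,0,0],"grip":0.5}
    - {"offset":[0,0,0],"turn":[0,0,0],"grip":0.5}

```text
clock: 34.82
tool_pos: [523.9, -262.3, 100.6]
eef_rot: [[-0.155, 0.988, -0.005], [0.988, 0.155, -0.001], [0.0, -0.005, -1.0]]
ft_force: [-1.2, -0.4, -0.0]
finger_gap: 0.5
grip_force: 0.0
```

Emit:
arm_command:
  plan:
    - {"offset":[0,0,0],"turn":[0,0,0],"grip":0.5}
    - {"offset":[0,0,0],"turn":[0,0,0],"grip":0.5}

```text
clock: 34.98
tool_pos: [527.5, -256.7, 103.4]
eef_rot: [[-0.161, 0.987, -0.0], [0.987, 0.161, 0.001], [0.001, -0.0, -1.0]]
ft_force: [-0.3, 0.4, 0.7]
finger_gap: 0.495
grip_force: 0.0
```

Run:
```python
from m import *
Rt=tool(9.3,0); go([527.4,-257.4,27],Rt)
```

```text
clock 34.98 q [ 0.17  0.62  0.28  1.82 -0.25  0.74  0.75] TCP [ 527.52 -256.67  103.43] z [-0.  0. -1.] y [ 0.99  0.16 -0.  ] F [-0.33  0.35  0.68] gap 0.49545139696078405 gf 0.0 
 turn [-0.   -0.02 -0.  ] | offset if first [-0.03 -0.01  3.06] | offset after turn [-0.03 -0.01  3.06]
```

Emit:
arm_command:
  plan:
    - {"offset":[-0.02,0,0.8],"turn":[0,0,0],"grip":0.5}
    - {"offset":[0,0,0.9],"turn":[0,0,0],"grip":0.5}
    - {"offset":[0,0,0.7],"turn":[0,0,0],"grip":0.5}
    - {"offset":[0,0,0.4],"turn":[0,0,0],"grip":0.5}
    - {"offset":[0,0,0.22],"turn":[0,0,0],"grip":0.5}
    - {"offset":[0,0,0],"turn":[0,0,0],"grip":0.5}
    - {"offset":[0,0,0],"turn":[0,0,0],"grip":0.5}

```text
clock: 35.57
tool_pos: [527.9, -257.3, 28.0]
eef_rot: [[-0.163, 0.987, -0.0], [0.987, 0.163, -0.0], [-0.0, -0.0, -1.0]]
ft_force: [0.5, -0.4, -0.8]
finger_gap: 0.504
grip_force: 0.0
```

Emit:
arm_command:
  plan:
    - {"offset":[0,0,0],"turn":[0,0,0],"grip":0.1}
    - {"offset":[0,0,0],"turn":[0,0,0],"grip":0.1}
    - {"offset":[0,0,0],"turn":[0,0,0],"grip":0.1}
    - {"offset":[0,0,0],"turn":[0,0,0],"grip":0.1}
    - {"offset":[0,0,0],"turn":[0,0,0],"grip":0.1}
    - {"offset":[0,0,0],"turn":[0,0,0],"grip":0.1}
  grip_force: 60

```text
clock: 36.07
tool_pos: [528.0, -257.7, 28.3]
eef_rot: [[-0.162, 0.987, 0.0], [0.987, 0.162, -0.001], [-0.001, 0.0, -1.0]]
ft_force: [-1.7, 1.0, 6.0]
finger_gap: 0.183
grip_force: 58.4
```

Emit:
arm_command:
  plan:
    - {"offset":[0,0,-0.3],"turn":[0,0,0],"grip":0.1}
    - {"offset":[0,0,-0.9],"turn":[0,0,0],"grip":0.1}
    - {"offset":[0,0,-0.9],"turn":[0,0,0],"grip":0.1}
    - {"offset":[0,0,-0.9],"turn":[0,0,0],"grip":0.1}
    - {"offset":[0,0,-0.9],"turn":[0,0,0],"grip":0.1}
    - {"offset":[0,0,-0.8],"turn":[0,0,0],"grip":0.1}
    - {"offset":[0,0,0],"turn":[0,0,0],"grip":0.1}
    - {"offset":[0,0,0],"turn":[0,0,0],"grip":0.1}

```text
clock: 36.73
tool_pos: [528.1, -257.6, 146.1]
eef_rot: [[-0.162, 0.987, 0.001], [0.987, 0.162, -0.001], [-0.001, 0.001, -1.0]]
ft_force: [-0.2, 0.3, -0.8]
finger_gap: 0.184
grip_force: 58.6
```

```bash
cat > ld.py <<'E'
from m import *
# lid disc height & centre in the tool frame, from the wrist camera
go([518.9,-42.4,140],tool(9.3,0))
ci,im,d=shot('wrist'); W=world(ci,d); o=bot.get_obs(); L=(W-np.array(o['tool_pos']))@np.array(o['eef_rot'])
k=(d>0)&(np.linalg.norm(L[...,:2],axis=-1)<60)&(L[...,2]>6)&(L[...,2]<26)&(L[...,0]>12)
P=L[k]; zm=np.median(P[:,2]); P=P[abs(P[:,2]-zm)<2.5]; A=np.c_[P[:,:2],np.ones(len(P))]; s=np.linalg.lstsq(A,P[:,2],rcond=None)[0]
Q=P[P[:,0]>20]; h=Q[cv2.convexHull(Q[:,:2].astype(np.float32),returnPoints=False)[:,0]][:,:2]; h=h[h[:,0]>22]
c=circ(h); print('disc pts',len(P),'plane',s.round(3),'rim circle',c, 'world centre',np.array(o['tool_pos'])+np.array(o['eef_rot'])[:,:2]@c[0])
E
python3 ld.py
```

```text
clock 36.73 q [ 0.15  0.56  0.31  1.8  -0.22  0.82  0.73] TCP [ 528.09 -257.64  146.1 ] z [ 0. -0. -1.] y [0.99 0.16 0.  ] F [-0.22  0.31 -0.83] gap 0.18429363919424596 gf 58.60175549983978 
 turn [0.02 0.02 0.01] | offset if first [8.56 1.03 0.24] | offset after turn [8.56 1.03 0.24]
disc pts 3012 plane [ 0.  -0.  13.1] rim circle (array([-0.1,  1. ]), np.float64(34.445795683016165)) world centre [ 528.3 -257.1  144.8]
```

Emit:
arm_command:
  plan:
    - {"offset":[0.6,0.07,0],"turn":[0,0,0],"grip":0.1}
    - {"offset":[0.96,0.12,0],"turn":[0,0,0],"grip":0.1}
    - {"offset":[1,0.12,0],"turn":[0,0,0],"grip":0.1}
    - {"offset":[1,0.12,0],"turn":[0,0,0],"grip":0.1}
    - {"offset":[1,0.12,0],"turn":[0,0,0],"grip":0.1}
    - {"offset":[1,0.12,0],"turn":[0,0,0],"grip":0.1}
    - {"offset":[1,0.12,0],"turn":[0,0,0],"grip":0.1}
    - {"offset":[1,0.12,0],"turn":[0,0,0],"grip":0.1}

```text
clock: 37.45
tool_pos: [517.8, -65.8, 143.3]
eef_rot: [[-0.162, 0.987, -0.004], [0.987, 0.162, -0.0], [0.001, -0.004, -1.0]]
ft_force: [0.4, -0.1, -2.1]
finger_gap: 0.182
grip_force: 58.6
```

Emit:
arm_command:
  plan:
    - {"offset":[0.6,0.08,0],"turn":[0,0,0],"grip":0.1}
    - {"offset":[0.4,0.04,0],"turn":[0,0,0],"grip":0.1}
    - {"offset":[0,0,0],"turn":[0,0,0],"grip":0.1}
    - {"offset":[0,0,0],"turn":[0,0,0],"grip":0.1}
    - {"offset":[0,0,0],"turn":[0,0,0],"grip":0.1}

```text
clock: 37.87
tool_pos: [517.8, -43.6, 144.3]
eef_rot: [[-0.16, 0.987, -0.002], [0.987, 0.16, -0.001], [-0.001, -0.002, -1.0]]
ft_force: [0.5, 0.4, -1.4]
finger_gap: 0.179
grip_force: 58.6
```

```bash
python3 ld.py
```

```text
clock 37.87 q [-0.24  0.46  0.3   1.97 -0.19  0.74  0.34] TCP [517.79 -43.64 144.29] z [-0. -0. -1.] y [ 0.99  0.16 -0.  ] F [ 0.51  0.39 -1.42] gap 0.17883294780044257 gf 58.609514236450195 
 turn [-0.03  0.01 -0.02] | offset if first [0.04 0.05 0.17] | offset after turn [0.04 0.05 0.17]
disc pts 3124 plane [ 0.  -0.  14.5] rim circle (array([0.5, 0.2]), np.float64(34.61871730066654)) world centre [518.  -43.2 144.4]
```

Emit:
arm_command:
  plan:
    - {"offset":[0.03,0.04,0.4],"turn":[0,0,0],"grip":0.1}
    - {"offset":[0,0,0.5],"turn":[0,0,0],"grip":0.1}
    - {"offset":[0,0,0.4],"turn":[0,0,0],"grip":0.1}
    - {"offset":[0,0,0.2],"turn":[0,0,0],"grip":0.1}
    - {"offset":[0,0,0],"turn":[0,0,0],"grip":0.1}
    - {"offset":[0,0,0],"turn":[0,0,0],"grip":0.1}
    - {"offset":[0,0,0],"turn":[0,0,0],"grip":0.1}

```text
clock: 38.5
tool_pos: [519.1, -41.3, 107.3]
eef_rot: [[-0.162, 0.987, -0.001], [0.987, 0.162, -0.0], [-0.0, -0.001, -1.0]]
ft_force: [-0.5, 0.5, -0.7]
finger_gap: 0.181
grip_force: 58.6
```

Emit:
arm_command:
  plan:
    - {"offset":[0,0,0.08],"turn":[0,0,0],"grip":0.1}
    - {"offset":[0,0,0],"turn":[0,0,0],"grip":0.1}
    - {"offset":[0,0,0],"turn":[0,0,0],"grip":0.1}

```text
clock: 38.75
tool_pos: [519.0, -41.1, 105.3]
eef_rot: [[-0.162, 0.987, -0.001], [0.987, 0.162, -0.0], [0.0, -0.001, -1.0]]
ft_force: [-0.2, 0.1, -1.7]
finger_gap: 0.181
grip_force: 58.6
```

Emit:
arm_command:
  plan:
    - {"offset":[-0.03,0,0.06],"turn":[0,0,0],"grip":0.1}
    - {"offset":[0,0,0],"turn":[0,0,0],"grip":0.1}
    - {"offset":[0,0,0.04],"turn":[0,0,0],"grip":0.1}
    - {"offset":[0,0,0],"turn":[0,0,0],"grip":0.1}
    - {"offset":[0,0,0],"turn":[0,0,0],"grip":0.1}

```text
clock: 39.17
tool_pos: [518.9, -41.8, 102.5]
eef_rot: [[-0.162, 0.987, -0.001], [0.987, 0.162, -0.0], [0.0, -0.001, -1.0]]
ft_force: [-0.4, -0.5, -1.5]
finger_gap: 0.184
grip_force: 58.6
```

Emit:
arm_command:
  plan:
    - {"offset":[0,0,0.03],"turn":[0,0,0],"grip":0.1}
    - {"offset":[0,0,0],"turn":[0,0,0],"grip":0.1}

```text
clock: 39.33
tool_pos: [519.1, -41.9, 102.3]
eef_rot: [[-0.162, 0.987, -0.001], [0.987, 0.162, 0.0], [0.0, -0.001, -1.0]]
ft_force: [-2.2, 0.7, 6.5]
finger_gap: 0.178
grip_force: 59.3
```

Emit:
arm_command:
  plan:
    - {"offset":[0,0,0.02],"turn":[0,0,0],"grip":0.1}
    - {"offset":[0,0,0],"turn":[0,0,0],"grip":0.1}

```text
clock: 39.5
tool_pos: [519.1, -41.9, 102.3]
eef_rot: [[-0.162, 0.987, -0.001], [0.987, 0.162, 0.0], [0.0, -0.001, -1.0]]
ft_force: [-3.8, 0.5, 12.4]
finger_gap: 0.182
grip_force: 59.7
```

Seated at the expected height (TCP 102.3). I release and retreat straight up, then check.

Emit:
arm_command:
  plan:
    - {"offset":[0,0,-0.03],"turn":[0,0,0],"grip":0.3}
    - {"offset":[0,0,0],"turn":[0,0,0],"grip":0.5}
    - {"offset":[0,0,0],"turn":[0,0,0],"grip":0.5}
    - {"offset":[0,0,0],"turn":[0,0,0],"grip":0.5}
    - {"offset":[0,0,-0.5],"turn":[0,0,0],"grip":0.5}
    - {"offset":[0,0,-0.9],"turn":[0,0,0],"grip":0.5}
    - {"offset":[0,0,-0.9],"turn":[0,0,0],"grip":0.5}
    - {"offset":[0,0,-0.9],"turn":[0,0,0],"grip":0.5}

```text
clock: 40.17
tool_pos: [518.7, -41.9, 182.7]
eef_rot: [[-0.162, 0.987, -0.002], [0.987, 0.162, -0.0], [-0.0, -0.002, -1.0]]
ft_force: [0.0, -0.0, 0.2]
finger_gap: 0.497
grip_force: 0.0
```

Emit:
arm_command:
  plan:
    - {"offset":[-1,0,-0.5],"turn":[0,0,0],"grip":0.5}
    - {"offset":[-1,0,-0.5],"turn":[0,0,0],"grip":0.5}
    - {"offset":[-1,0,0],"turn":[0,0,0],"grip":0.5}
    - {"offset":[0,0,0],"turn":[0,0,0],"grip":0.5}
    - {"offset":[0,0,0],"turn":[0,0,0],"grip":0.5}

```text
clock: 40.58
tool_pos: [531.1, -117.4, 207.0]
eef_rot: [[-0.159, 0.987, -0.001], [0.987, 0.159, -0.001], [-0.001, -0.001, -1.0]]
ft_force: [-0.5, 0.3, -0.5]
finger_gap: 0.498
grip_force: 0.0
```

Run:
```python
from m import *
ci,im,d=shot('wrist'); W=world(ci,d); x,y,z=W[...,0],W[...,1],W[...,2]
b=(d>0)&(np.hypot(x-518.9,y+42.4)<42)
P=W[b&(z>82)&(z<93)]; A=np.c_[P[:,:2]-[519,-42],np.ones(len(P))]; s=np.linalg.lstsq(A,P[:,2],rcond=None)[0]
print('disc',len(P),cv2.minEnclosingCircle(P[:,:2].astype(np.float32)),'slopes',s.round(3))
K=W[b&(z>105)&(z<125)]; print('knob',len(K),cv2.minEnclosingCircle(K[:,:2].astype(np.float32)) if len(K) else '',bot.get_obs()['clock'])
```

```text
disc 4465 ((519.2242431640625, -41.73777770996094), 34.899375915527344) slopes [ 0.   0.  87.8]
knob 377 ((519.0785522460938, -41.81198501586914), 8.856363296508789) 40.6333
```

The disc is level with its top at 87.8 mm (87 expected) and sits within 1 mm of the pot's centre, so I hand the job in.

```bash
python3 -c "
from plant import bot
print(bot.finish_job())"
```

```text
the job is handed in; nothing more can be done
None
```

I handed the job in at about 40.6 s: the pot stands mouth-up on the middle of the blue pad with the clip inside and the lid seated level, within about 1 mm of centre by the last wrist-camera check; no verdict was returned.

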